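# Put a parcel away in the wire locker

### The arm

A 6-joint arm with a two-finger parallel gripper is mounted at the origin on the work surface. World frame = base frame: x ahead of the robot, y to its left, z up, the work surface at z = 0. Lengths are in mm, angles in rad, forces in N, time in s.
With the tool pointing down it reaches from about 400 to 925 mm from the base axis. Payload 12.5 kg.
Tool frame: the origin (TCP) lies at the very end of the fingers, on their centre line; the grasp point (between the pads) lies env.grip_point_offset behind it (env.grip_point_offset is the distance from the TCP to the grasp point, in mm); y points along the fingers, z is the direction in which the jaws open and shut, and the axes are right-handed (so a half turn about y gives the same grasp; the last joint's range is limited). The gripper opens to 95 mm and grips with 3 to 60 N. Pads are 20 mm wide; open, the fingers measure 119 mm over their backs; the gripper's body (75 mm by 180 mm) begins 59 mm behind the grasp point.
Start: joints at [-1.375, 0.491, 1.559, -0, 1.092, -0.106], TCP at [185.798, -596.763, 214.661] pointing down, gripper open.
Joint ranges: [-3.1, 3.1], [-0.84, 2.19], [0.05, 2.79], [-1.13, 4.28], [0.06, 2.93], [-2.69, 2.69]. Speed limits (rad/s): [2.22, 2.22, 2.79, 3.14, 3.14, 3.14].

### API

Orientations are given as [roll, pitch, yaw] about the fixed x, y, z axes, in that order (R = Rz(yaw) Ry(pitch) Rx(roll)).
In Python, from cell import readout, read_camera, env, nets gives the robot as it stands.
- The arm moves only by the tool apply_moves, never from a script. Its argument "increments" is a list of rows, each a list of 3 entries, a list of its own where there are three numbers: the shift along the tool's x, y, z in cm, then the turn, a rotation vector about the tool's x, y, z in degrees, then the finger opening in cm, from 0 to 9.51. A call has exactly 5 rows; each row shifts and turns the pose as measured when the row begins, along the tool's axes as they then stand; what a row does not reach is not made up. A row lasts 1/8 s, in which the tool goes at most 62.5 mm and 10.7 degrees, less where a joint would pass 70% of its speed; a pose out of reach is approached as far as the arm can. A call with a gripper value outside its range is refused whole. The fingers move at their own pace and stop on an object; the grip force is fixed at half the most. Time passes only in rows, so rows that do not move let the fingers close, or fill a call up. It gives the time, the measured TCP pose, the force and the opening at its end, in the units of the state.
- readout.state(): the state, without advancing time (a new reading comes with each control period).
- read_camera(name): name is "side" or "top"; returns a dict with "img" (400x640x3 uint8, red, green, blue), "vfov" (degrees; the focal length in pixels is half the picture's height over the tangent of half this angle, whatever the lens; pixels are square), "cx", "cy" (the principal point, pixels), "rvec" (rotation vector, rad) and "tvec" (3), from world to camera coordinates, as OpenCV has them. Camera axes: x right, y down, z forward; pixel columns grow to the right and rows downward; lengths in mm; the calibration is good to about 2 mm. A picture is of the moment at which its call begins. There is no depth.
- env.job_done(): hands the job in, once; it reports no verdict.
Trained networks look in a picture, given as the dict that the camera call returned (one of the last four; its "shot" number tells which), for a name from the list of things; names that differ only in an ending like _2 or _b are one class to them, and where a whole thing is asked for, a point or a joint stands for the part that bears it (a point fixed in the world has none). Each returns a list of dicts, best first, with "confidence" (0 to 1); they miss things now and then, are a little off and sometimes report something else, mostly with a low value. They report only what shows in the picture. A call takes as long as a camera call. They do not tell look-alikes from the thing itself.
- nets.look_for(picture, thing): "point" ([x, y, z] in mm, in the coordinates of the camera as it stood for that picture, good to about 4 mm: the middle of the surface that is visible of it).
- nets.mark_of(picture, thing): "point" ([x, y, z] in mm, in the coordinates of the camera as it stood for that picture, good to about 4 mm: a listed point, or the origin of a listed thing).
The state is a dict: "t": time; "joints": joint angles; "qvel": joint speeds; "tau": joint torques, N m; "eef_pos": TCP position; "tcp_rot": TCP orientation; "ft_force": force on the tool from outside, world axes, zero at the start; "moment": the same for the moment, N m; "opening": opening from 0.0 (shut) to 1.0 (fully open).
Only numpy, scipy, OpenCV 4.12 (cv2) and the standard library are available. Lean on these libraries where they do the work, as an engineer would, in place of code of your own. Each camera call takes 0.05 s, during which the arm holds its last target. There are 200 camera calls.

### The job

Swing the wire parcel locker's door wide open by its handle and set the small blue-taped parcel down on the locker floor, wholly inside just behind the door, upright and pointing straight in with its label end facing out. Then swing the door gently shut. Do not drop or tip the parcel, and leave the carton already in the locker and the other things on the bench where they are.

Things in the scene. Friction and masses are not known exactly. Their poses are not given: they have to be found in the camera images.
- locker: Parcel locker fixed to the bench: see-through cage of dark steel mesh (solid to touch), 300 mm deep, 260 wide, 280 high. Origin: centre of its underside. +x points inwards from the front (x = -150 mm, door side) to the back, +y to the hinge side (left when facing the door), z up. It stands at a yaw of about -66 to -49 degrees, so the door faces the robot's front left.
- locker_mouth (a point): Middle of the locker's front edge, on its solid grey floor, which is 25 mm above the bench (locker frame x = -150 mm, y = 0); axes as the locker's. The opening is 236 mm wide between the corner posts (y -118 to +118 mm) and 243 mm high (roof frame's underside 268 mm above the bench); the clear depth to the back is 292 mm.
- door_hinge (a point): Point on the door's upright hinge line at its lower edge, 22 mm above the bench (locker frame x = -158 mm, y = +122 mm). This point stays put.
- door_edge (a point): Lower corner of the door's free edge, 244 mm from the hinge line; moves with the door. The door is a green-framed mesh panel 12 mm thick, from 22 to 278 mm above the bench.
- locker_door (a joint): Opening angle of the door, rad: 0 shut, at most 1.92 (110 degrees). Seen from above it opens clockwise about the hinge line, the free edge coming out (locker -x) and round to the hinge side. It starts shut or up to 0.12 rad ajar; no latch. The hinge is a little stiff (0.35 N m, about 2 N at the handle) and the door stays where it is left.
- door_pull (a point): Door handle: upright steel D-pull, bar 12 mm thick from 134 to 264 mm above the bench, on the door's outer face; pinch it from above. This point: on the bar's axis 250 mm above the bench. Axes: x square into the door, y along the door to the hinge, z up; parallel to the locker's when shut. In these axes the bar is at x = -41, y = -200 mm from the hinge line; 29 mm free between bar and door.
- parcel: Parcel to put away: brown box 100 mm long (x), 56 wide (y), 70 high, 0.2 to 0.45 kg, blue tape on top, white label folded over the top edge of one end (x = -50 mm). Origin: centre of its underside. +x points to the robot's front right. To get under the locker's roof, grip it across its width, high up and towards the label end, the tool tilted about 40 degrees, leaning back over that end.
- parcel_label (a point): Centre of the parcel's label end: 50 mm from its centre, 35 mm above its underside.
- stored_carton: Bystander: brown carton with orange tape already in the locker, 80 mm deep, 150 wide, 120 high, standing near the back; its front is 205 to 212 mm behind the locker's front. Origin: centre of its underside.
- tape_roll: Bystander: orange roll of packing tape lying flat on the bench, 104 mm across, 48 mm high, origin at the centre of its underside.
- mug: Bystander: blue mug, 80 mm across, 92 mm high, origin at the centre of its underside.
- barcode_scanner: Bystander: black and yellow hand-held barcode scanner lying on the bench, about 170 mm long, 54 mm high, origin under its middle.
Mind the look-alikes: they are no part of the job. What is shaped like the parcel but turquoise is not meant.

How it is judged (in metres and radians):
On the way, in this order (a step that is already met when the one before it is completed fails the run):
1. the door comes open with the gripper at its handle (value of joint locker_door above 0.25 rad and horizontal distance between the grasp point and door_pull below 0.045 m), for 0.1 s.
2. the door stands wide open, at least 75 degrees (value of joint locker_door above 1.3 rad), for 0.2 s.
3. with the door still wide open (over 60 degrees) the parcel stands released on the locker floor, upright, wholly inside, label end out, within 20 degrees of straight (value of joint locker_door above 1.05 rad and x of parcel_label in the frame of locker between -0.142 and -0.03 m and x of parcel in the frame of locker above -0.1 m and y of parcel in the frame of locker between -0.1 and 0.1 m and z of parcel in the frame of locker below 0.032 m and angle between the x axis of parcel and the x axis of locker, either way round below 0.35 rad and angle between parcel's own z axis and vertical below 0.1 rad and contact force between the fingers and parcel below 0.1 N and linear speed of parcel below 0.02 m/s), for 0.3 s.
At the end, for the whole second after the job is handed in: The door is shut (its free edge within about 11 mm, 0.045 rad); the parcel stands at rest and upright on the locker floor, wholly inside, its label end facing the door and less than 120 mm behind the front, within 20 degrees of straight; the stored carton is within 15 mm of where it was (value of joint locker_door below 0.045 rad and x of parcel_label in the frame of locker between -0.145 and -0.03 m and x of parcel in the frame of locker above -0.1 m and y of parcel in the frame of locker between -0.1 and 0.1 m and z of parcel in the frame of locker below 0.032 m and angle between the x axis of parcel and the x axis of locker, either way round below 0.35 rad and angle between parcel's own z axis and vertical below 0.1 rad and linear speed of parcel below 0.02 m/s and distance of stored_carton from where it was at the start of the episode below 0.015 m); the robot touches nothing.
It fails at once if the parcel is dropped (falls faster than 0.7 m/s out of the fingers) (linear speed of parcel above 0.7 m/s and contact force between the fingers and parcel below 0.1 N).
It fails at once if the parcel is tipped by more than 35 degrees (angle between parcel's own z axis and vertical above 0.6 rad).
It fails at once if the door is slammed (closing faster than 1.5 rad/s at under 0.2 rad) (velocity of joint locker_door below -1.5 rad/s and value of joint locker_door below 0.2 rad).
It fails at once if the stored carton is shoved by more than 15 mm (distance of stored_carton from where it was at the start of the episode above 0.015 m).
It fails at once if the tape roll, the mug or the scanner is moved by more than 25 mm (distance of any of tape_roll, mug, barcode_scanner from where it was at the start of the episode above 0.025 m).
It also fails if it takes over 72 s, if anything falls off the work surface, if the arm or the gripper's body presses on something with over 40 N, if the wrist force passes 120 N, or if a joint passes its speed limit or range.

## Working session

There is one attempt and no reset: what is moved stays moved. The work goes in short steps, Python scripts to look and compute and a tool call to move; the robot and the scene stay as the last step left them, time stands still between calls to the robot, and variables do not carry over. Pictures are saved under pics/ and viewed, about 8 in all and at most 12, crops included, and the job is handed in when it is done.

Besides the shell and the picture viewer there is one more tool, called in YAML: its name, and indented under it one key for each argument. apply_moves: Moves the arm, as the interface text tells. Its arguments: {"type":"object","properties":{"increments":{"type":"array"}},"required":["increments"]}

```bash
ls; mkdir -p pics
cat > h.py <<'E'
import numpy as np, cv2
from scipy.spatial.transform import Rotation as R
from cell import readout, read_camera, env, nets
def cam2w(p,pt):
    M=cv2.Rodrigues(np.array(p["rvec"],float))[0]; return M.T@(np.array(pt,float)-np.array(p["tvec"],float).ravel())
def proj(p,w):
    M=cv2.Rodrigues(np.array(p["rvec"],float))[0]; c=M@np.array(w,float)+np.array(p["tvec"],float).ravel()
    f=200/np.tan(np.radians(p["vfov"])/2); return np.array([p["cx"]+f*c[0]/c[2],p["cy"]+f*c[1]/c[2]])
def save(p,n): cv2.imwrite("pics/"+n,p["img"][:,:,::-1])
E
python3 - <<'E'
from h import *
print(env.grip_point_offset, readout.state())
for c in ("side","top"):
    p=read_camera(c); save(p,c+"1.png"); print(c,p["vfov"],p["rvec"],p["tvec"])
    for t in ["locker","locker_mouth","door_hinge","door_edge","door_pull","parcel","parcel_label","stored_carton","tape_roll","mug","barcode_scanner"]:
        for d in nets.mark_of(p,t)[:3]:
            w=cam2w(p,d["point"]); print(c,t,round(d["confidence"],2),w.round(0),proj(p,w).round())
E
```

```text
pics
18.8 {'t': 0.0, 'joints': array([-1.37460041e+00,  4.91538478e-01,  1.55948124e+00, -2.20521524e-05,
        1.09171889e+00, -1.05590215e-01]), 'qvel': array([-8.90501710e-04, -6.20525419e-04,  5.73633448e-04, -2.14182304e-05,
        1.90373543e-04, -1.16365720e-04]), 'tau': array([-3.45062304e-03, -6.12656951e+01, -2.58184254e+01,  6.91334903e-02,
        4.82185779e-02, -5.14414000e-05]), 'eef_pos': array([ 185.73661244, -596.4852288 ,  214.0639071 ]), 'tcp_rot': array([-1.57193797e+00,  1.01328487e-04, -2.83979640e+00]), 'ft_force': array([ 0.54228027,  1.12360257, -0.08382824]), 'moment': array([-0.04439921,  0.00530669, -0.02994246]), 'opening': 0.99804876967368}
side 53.01903021366705 [ 0.52292353 -2.79976342  0.97686058] [ 538.67767515  168.99246904 1367.82246477]
side locker 0.88 [ 623. -225.    1.] [329. 154.]
side locker 0.25 [ 428. -113.  250.] [373. 139.]
side locker_mouth 0.6 [ 523. -116.   21.] [343. 176.]
side locker_mouth 0.46 [426. 328.   1.] [326. 286.]
side door_hinge 0.83 [609. -25.  23.] [314. 187.]
side door_edge 0.59 [ 420. -173.   17.] [373. 173.]
side d
[... 595 characters left out ...]
55   0.10879124] [ 113.43740116  548.57557816 1557.69659358]
top locker 0.62 [ 630. -225.    2.] [410. 172.]
top locker 0.24 [613. -20.  21.] [351. 178.]
top locker_mouth 0.58 [ 522. -112.   23.] [379. 204.]
top door_hinge 0.74 [609. -22.  23.] [351. 179.]
top door_edge 0.65 [ 410. -169.   23.] [398. 237.]
top door_pull 0.7 [ 428. -117.  246.] [394. 231.]
top door_pull 0.33 [ 674. -314.   28.] [437. 157.]
top parcel 0.74 [427. 327.  -1.] [250. 236.]
top parcel 0.62 [706. 188.  -0.] [289. 153.]
top stored_carton 0.68 [ 673. -310.   31.] [436. 158.]
top tape_roll 0.78 [638. 403.   3.] [226. 174.]
top mug 0.55 [ 331. -284.    3.] [431. 259.]
top barcode_scanner 0.84 [456. 562.  -2.] [180. 229.]
```

Run:
```python
import cv2,numpy as np
a=cv2.imread("pics/side1.png");b=cv2.imread("pics/top1.png")
cv2.imwrite("pics/c1.png",np.vstack([cv2.resize(a[80:380,220:460],None,fx=2.4,fy=2.4)[:300*2]  ])[:600])
x=cv2.resize(a[90:390,230:430],None,fx=2,fy=2);y=cv2.resize(b[110:310,160:460],None,fx=2,fy=2)
y=cv2.copyMakeBorder(y,0,600-y.shape[0],0,0,cv2.BORDER_CONSTANT)
cv2.imwrite("pics/both1.png",cv2.resize(np.hstack([x,y]),None,fx=.8,fy=.8))
```

```text
(no output)
```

View pics/both1.png

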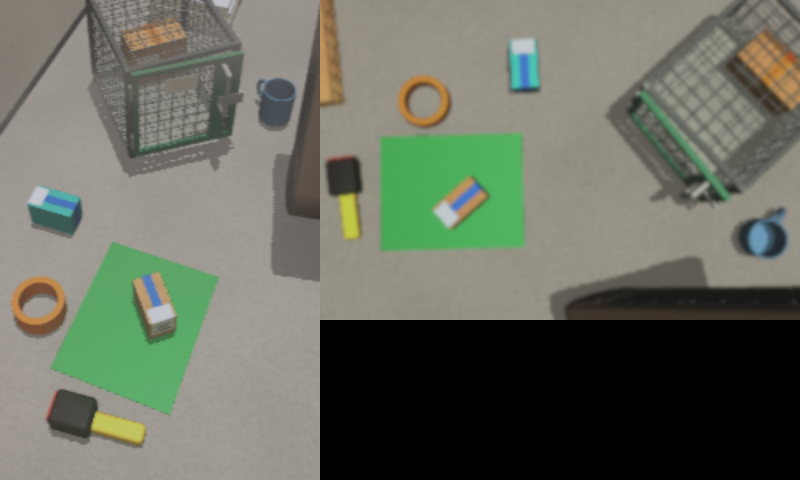

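View pics/top1.png

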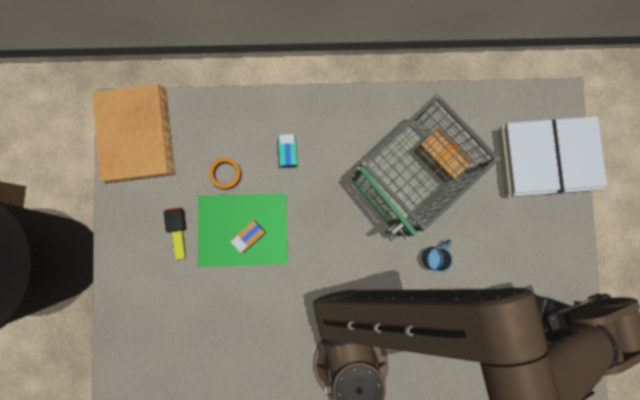

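Candidates for the parcel:
- Brown box on the green mat, top-view pixel (250,236), with its white label at (239,243) at the near-left end. This is the one I choose.
- Turquoise box, top-view pixel (288,152). This is the look-alike.
- Large brown box, top-view pixel (133,132), and the orange-taped carton in the cage, top-view pixel (446,155). Neither matches the description.

The green door frame and its handle are at top-view pixel (398,230), and the door is almost shut.

```bash
cat >> h.py <<'E'
def pose():
    s=readout.state(); return np.array(s["eef_pos"]),R.from_euler("xyz",s["tcp_rot"])
def orient(yaw,tilt=0): # tool z along yaw+90, fingers down and leaning forward along yaw by tilt (deg)
    return R.from_euler("z",yaw,degrees=True)*R.from_euler("y",-tilt,degrees=True)*R.from_euler("x",-90,degrees=True)
from scipy.spatial.transform import Slerp
def rows(segs,op,start=None):
    """segs: list of (pos,yaw,tilt,n). op cm. prints rows by fives"""
    P,Q=start or pose(); out=[]
    for pos,yaw,tilt,n in segs:
        T=orient(yaw,tilt); sl=Slerp([0,1],R.concatenate([Q,T])); P0=P.copy();pos=np.array(pos,float)
        for i in range(n):
            a=(i+1)/n; Pn=P0+(pos-P0)*a; Qn=sl(a)
            out.append([(Q.inv().apply(Pn-P)/10).round(1).tolist(),np.degrees((Q.inv()*Qn).as_rotvec()).round(1).tolist(),op]); P,Q=Pn,Qn
    for i in range(0,len(out),5): print(str(out[i:i+5]).replace(" ",""))
def where():
    P,Q=pose(); y=Q.apply([0,1,0]); z=Q.apply([0,0,1]); s=readout.state()
    print("t",round(s["t"],2),"tcp",P.round(1),"grasp",(P-env.grip_point_offset*y).round(1),"fing",y.round(3),"yaw",np.degrees(np.arctan2(z[1],z[0])).round(1)-90,"F",np.round(s["ft_force"],1),"op",round(s["opening"]*95.1,1),"q",np.round(s["joints"],2))
E
python3 - <<'E'
from h import *
where()
rows([([240,-470,305],-125,0,5),([429,-116,300],-51,0,10)],6)
E
python3 - <<'E'
import cv2
b=cv2.imread("pics/top1.png"); cv2.imwrite("pics/crop2.png",cv2.resize(b[200:270,195:290],None,fx=5,fy=5,interpolation=cv2.INTER_CUBIC))
E
```

```text
t 1.2 tcp [ 185.8 -596.8  214.7] grasp [ 185.8 -596.8  233.5] fing [ 0. -0. -1.] yaw -162.7 F [ 0.  -0.  -0.1] op 95.3 q [-1.37  0.49  1.56  0.    1.09 -0.11]
[[[-1.8,-1.8,-2.1],[-0.0,-7.5,0.0],6],[[-2.0,-1.8,-1.8],[-0.0,-7.5,0.0],6],[[-2.3,-1.8,-1.6],[-0.0,-7.5,0.0],6],[[-2.5,-1.8,-1.2],[-0.0,-7.5,0.0],6],[[-2.6,-1.8,-0.9],[-0.0,-7.5,0.0],6]]
[[[-4.0,0.0,-0.5],[0.0,-7.4,0.0],6],[[-4.0,0.1,0.0],[0.0,-7.4,0.0],6],[[-4.0,0.1,0.6],[0.0,-7.4,-0.0],6],[[-3.9,0.1,1.1],[-0.0,-7.4,-0.0],6],[[-3.7,0.0,1.5],[0.0,-7.4,0.0],6]]
[[[-3.5,0.0,2.0],[0.0,-7.4,-0.0],6],[[-3.2,0.0,2.4],[0.0,-7.4,0.0],6],[[-2.8,0.1,2.8],[0.0,-7.4,-0.0],6],[[-2.5,0.1,3.2],[0.0,-7.4,0.0],6],[[-2.0,0.1,3.5],[0.0,-7.4,-0.0],6]]
```

View pics/crop2.png

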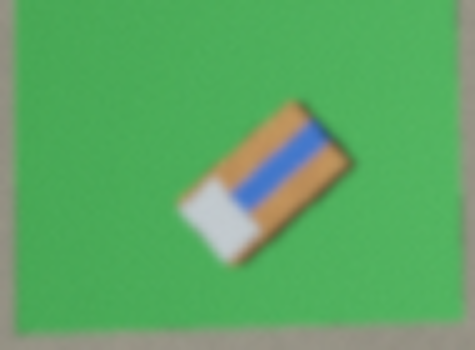

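The crop confirms it: a brown box with blue tape, its white label at the lower-left end. The top corners in the crop are about (295,100), (353,160), (235,265) and (180,208). Now the first moves.

apply_moves:
  increments:
    - [[-1.8,-1.8,-2.1],[0,-7.5,0],6]
    - [[-2.0,-1.8,-1.8],[0,-7.5,0],6]
    - [[-2.3,-1.8,-1.6],[0,-7.5,0],6]
    - [[-2.5,-1.8,-1.2],[0,-7.5,0],6]
    - [[-2.6,-1.8,-0.9],[0,-7.5,0],6]

```text
t: 1.82
eef_pos: [240.4, -467.2, 305.5]
tcp_rot: [-1.573, 0.002, -2.167]
ft_force: [0.1, -0.3, -0.4]
opening: 0.633
```

apply_moves:
  increments:
    - [[-4.0,0.0,-0.5],[0.0,-7.4,0.0],6]
    - [[-4.0,0.1,0.0],[0.0,-7.4,0.0],6]
    - [[-4.0,0.1,0.6],[0.0,-7.4,0],6]
    - [[-3.9,0.1,1.1],[0,-7.4,0],6]
    - [[-3.7,0.0,1.5],[0.0,-7.4,0.0],6]

```text
t: 2.45
eef_pos: [333.0, -282.6, 304.6]
tcp_rot: [-1.569, -0.001, -1.502]
ft_force: [1.6, 1.1, 0.2]
opening: 0.631
```

apply_moves:
  increments:
    - [[-3.5,0.0,2.0],[0.0,-7.4,0],6]
    - [[-3.2,0.0,2.4],[0.0,-7.4,0.0],6]
    - [[-2.8,0.1,2.8],[0.0,-7.4,0],6]
    - [[-2.5,0.1,3.2],[0.0,-7.4,0.0],6]
    - [[-2.0,0.1,3.5],[0.0,-7.4,0],6]

```text
t: 3.08
eef_pos: [421.6, -95.1, 302.5]
tcp_rot: [-1.57, -0.005, -0.835]
ft_force: [1.1, -0.7, -0.2]
opening: 0.627
```

Run:
```python
from h import *
where()
# parcel yaw from top-face corners
p=read_camera("top")
M=cv2.Rodrigues(np.array(p["rvec"]))[0];f=200/np.tan(np.radians(p["vfov"])/2);C=-M.T@np.array(p["tvec"]).ravel()
def at(u,v,z):
    d=M.T@np.array([(u-p["cx"])/f,(v-p["cy"])/f,1]); return C+d*(z-C[2])/d[2]
c=np.array([at(195+(u+.5)/5-.5,200+(v+.5)/5-.5,70) for u,v in[(180,208),(235,265),(353,160),(295,100)]])
m=(c[2]+c[3]-c[0]-c[1])/2;print("parcel",c.mean(0).round(1),np.degrees(np.arctan2(m[1],m[0])),np.linalg.norm(m),np.linalg.norm(c[0]-c[1]))
for cam in("side","top"):
    p=read_camera(cam)
    for t in["door_pull","door_edge","door_hinge","locker_mouth","locker"]:
        for d in nets.mark_of(p,t)[:1]:print(cam,t,round(d["confidence"],2),cam2w(p,d["point"]).round())
    save(p,cam+"3.png"); print(proj(p,[429,-116,250]),proj(p,pose()[0]))
rows([([429,-116,300],-51,0,2)],6)
a=cv2.imread("pics/side3.png")[80:230,290:450];b=cv2.imread("pics/top3.png")[150:300,320:480]
cv2.imwrite("pics/c3.png",np.hstack([cv2.resize(q,(400,375),interpolation=2) for q in(a,b)]))
```

```text
t 3.08 tcp [421.6 -95.1 302.5] grasp [421.5 -95.  321.3] fing [ 0.004 -0.003 -1.   ] yaw -47.8 F [ 1.1 -0.7 -0.2] op 59.7 q [-0.37  0.11  1.87 -0.    1.15 -1.11]
parcel [425.8 323.7  70. ] -48.900271431414176 100.967668371368 51.18044761538621
side door_pull 0.57 [ 432. -112.  250.]
side door_edge 0.85 [ 415. -173.   19.]
side door_hinge 0.45 [ 625. -225.   -1.]
side locker_mouth 0.71 [ 526. -113.   24.]
side locker 0.73 [ 628. -226.    1.]
[372.49013494 138.15845524] [374.79377428 130.58288813]
top door_hinge 0.73 [606. -22.  22.]
top locker_mouth 0.94 [ 521. -113.   21.]
top locker 0.81 [ 628. -225.    1.]
[393.44188797 230.62908954] [389.95764889 233.45606046]
[[[1.0,0.1,-0.3],[-0.0,1.4,0.1],6],[[1.0,0.1,-0.3],[-0.0,1.4,0.1],6]]
```

View pics/c3.png

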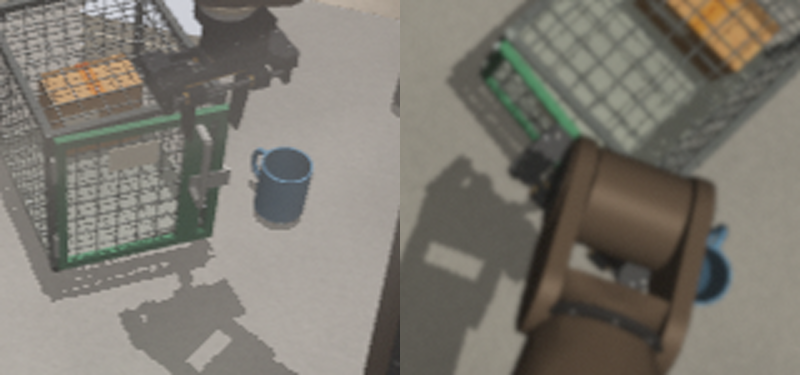

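The side crop shows the handle bar at about crop (205,145), i.e. pixel (372,138), which matches the estimate. The gripper sits about 2 cm too far to the hinge side, so I'll correct that and then descend.

apply_moves:
  increments:
    - [[1.0,0.1,-0.4],[0,1.6,0],6]
    - [[1.0,0.1,-0.3],[0,1.6,0],6]
    - [[0,0,0],[0,0,0],6]
    - [[0,1.0,0],[0,0,0],6]
    - [[0,0,0],[0,0,0],6]

```text
t: 4.35
eef_pos: [429.4, -118.5, 289.2]
tcp_rot: [-1.57, -0.004, -0.901]
ft_force: [0.1, -0.3, -1.0]
opening: 0.628
```

Run:
```python
from h import *
where()
rows([([430,-115,265],-51,0,2),([430,-115,231],-51,0,3)],6)
```

```text
t 4.35 tcp [ 429.4 -118.5  289.2] grasp [ 429.4 -118.4  308. ] fing [ 0.003 -0.002 -1.   ] yaw -51.6 F [ 0.1 -0.3 -1. ] op 59.7 q [-0.42  0.15  1.87 -0.    1.12 -1.09]
[[[-0.1,1.2,0.1],[-0.0,-0.3,0.1],6],[[-0.1,1.2,0.1],[-0.0,-0.3,0.1],6],[[0.0,1.1,-0.0],[0.0,0.0,0.0],6],[[0.0,1.1,-0.0],[0.0,0.0,0.0],6],[[0.0,1.1,-0.0],[0.0,-0.0,0.0],6]]
```

apply_moves:
  increments:
    - [[-0.1,1.2,0.2],[0,0,0],6]
    - [[-0.1,1.2,0.1],[0,0,0],6]
    - [[0,1.2,0],[0,0,0],6]
    - [[0,1.1,0],[0,0,0],6]
    - [[0,1.1,0],[0,0,0],6]

```text
t: 4.97
eef_pos: [430.7, -114.4, 227.3]
tcp_rot: [-1.57, -0.004, -0.9]
ft_force: [-0.3, -0.0, 0.6]
opening: 0.628
```

apply_moves:
  increments:
    - [[0,0,0],[0,0,0],0]
    - [[0,0,0],[0,0,0],0]
    - [[0,0,0],[0,0,0],0]
    - [[0,0,0],[0,0,0],0]
    - [[0,0,0],[0,0,0],0]

```text
t: 5.6
eef_pos: [429.7, -114.9, 227.2]
tcp_rot: [-1.572, -0.003, -0.899]
ft_force: [-27.6, -15.6, 12.2]
opening: 0.162
```

Run:
```python
from h import *
where()
P,Q=pose(); H=np.array([608,-22.])
v=P[:2]-H; print(np.linalg.norm(v),np.degrees(np.arctan2(v[1],v[0])), "door yaw",np.degrees(np.arctan2(v[1],v[0]))+101.6)
```

```text
t 5.6 tcp [ 429.7 -114.9  227.2] grasp [ 429.7 -114.9  246. ] fing [ 0.001 -0.003 -1.   ] yaw -51.5 F [-27.6 -15.6  12.2] op 15.4 q [-0.41  0.22  1.96 -0.    0.96 -1.08]
201.03965827458882 -152.46837932911433 door yaw -50.86837932911433
```

apply_moves:
  increments:
    - [[0,0,-0.2],[0,0,0],0]
    - [[0,0,0],[0,0,0],0]
    - [[0,0,0],[0,0,0],0]
    - [[0,0,0],[0,0,0],0]
    - [[0,0,0],[0,0,0],0]

```text
t: 6.22
eef_pos: [428.1, -116.1, 227.2]
tcp_rot: [-1.572, -0.003, -0.9]
ft_force: [-0.0, -0.7, -1.6]
opening: 0.125
```

Run:
```python
from h import *
where()
```

```text
t 6.22 tcp [ 428.1 -116.1  227.2] grasp [ 428.  -116.1  246. ] fing [ 0.001 -0.003 -1.   ] yaw -51.6 F [-0.  -0.7 -1.6] op 11.9 q [-0.41  0.22  1.96 -0.    0.96 -1.08]
```

```bash
cat >> h.py <<'E'
def arc(H,degs,op,corr=0):
    """clockwise (+) arc about hinge H; corr: extra radial shift (mm, outwards) over all rows"""
    P,Q=pose(); P=P[:2]; out=[]
    for d in degs:
        Z=R.from_euler("z",-d,degrees=True)
        r=np.r_[P-H,0]; n=Z.apply(r); n*=1+corr/len(degs)/np.linalg.norm(n); D=n-r
        out.append([(Q.inv().apply(D)/10).round(2).tolist(),[0,d,0],op]); P=H+n[:2]; Q=Z*Q
    print(str(out).replace(" ",""))
E
python3 - <<'E'
from h import *
arc(np.array([608,-22.]),[3,4,5,5,5],0)
E
```

```text
[[[-1.04,-0.0,0.23],[0,3,0],0],[[-1.38,-0.0,0.31],[0,4,0],0],[[-1.72,-0.01,0.41],[0,5,0],0],[[-1.72,-0.01,0.41],[0,5,0],0],[[-1.72,-0.01,0.41],[0,5,0],0]]
```

apply_moves:
  increments:
    - [[-1.05,0,0.23],[0,3,0],0]
    - [[-1.4,0,0.31],[0,4,0],0]
    - [[-1.75,0,0.4],[0,5,0],0]
    - [[-1.75,0,0.4],[0,5,0],0]
    - [[-1.75,0,0.4],[0,5,0],0]

```text
t: 6.85
eef_pos: [407.8, -40.8, 227.2]
tcp_rot: [-1.565, -0.007, -1.297]
ft_force: [7.8, -2.4, -7.3]
opening: 0.121
```

Run:
```python
from h import *
where()
P,Q=pose(); H=np.array([608,-22.]);v=P[:2]-H; print(np.linalg.norm(v),"door yaw",np.degrees(np.arctan2(v[1],v[0]))+101.6)
arc(H,[6,6,6,6,6],0)
```

```text
t 6.85 tcp [407.8 -40.8 227.2] grasp [407.7 -40.7 246. ] fing [ 0.007 -0.006 -1.   ] yaw -74.3 F [ 7.8 -2.4 -7.3] op 11.5 q [-0.26  0.16  2.04 -0.    0.93 -0.53]
201.04363155501332 door yaw -73.0254121007248
[[[-2.05,-0.01,0.48],[0,6,0],0],[[-2.05,-0.01,0.48],[0,6,0],0],[[-2.05,-0.01,0.48],[0,6,0],0],[[-2.05,-0.01,0.48],[0,6,0],0],[[-2.05,-0.01,0.48],[0,6,0],0]]
```

apply_moves:
  increments:
    - [[-2.05,0,0.46],[0,6,0],0]
    - [[-2.05,0,0.46],[0,6,0],0]
    - [[-2.05,0,0.46],[0,6,0],0]
    - [[-2.05,0,0.46],[0,6,0],0]
    - [[-2.05,0,0.46],[0,6,0],0]

```text
t: 7.48
eef_pos: [428.4, 63.4, 227.2]
tcp_rot: [-1.554, -0.005, -1.836]
ft_force: [10.9, -7.0, -8.4]
opening: 0.122
```

Run:
```python
from h import *
where()
P,Q=pose(); H=np.array([608,-22.]);v=P[:2]-H; print(np.linalg.norm(v),"door yaw",np.degrees(np.arctan2(v[1],v[0]))+101.6)
arc(H,[6,6,6,6,6],0)
```

```text
t 7.47 tcp [428.4  63.4 227.2] grasp [428.2  63.6 246. ] fing [ 0.015 -0.01  -1.   ] yaw -105.2 F [10.9 -7.  -8.4] op 11.6 q [ 0.    0.2   1.99 -0.01  0.94  0.27]
198.83421148198065 door yaw 256.1614742953774
[[[-2.03,-0.0,0.48],[0,6,0],0],[[-2.03,-0.0,0.48],[0,6,0],0],[[-2.03,-0.0,0.48],[0,6,0],0],[[-2.03,-0.0,0.48],[0,6,0],0],[[-2.03,-0.0,0.48],[0,6,0],0]]
```

Run:
```python
from h import *
a,b,c=[np.array(x,float) for x in([428.1,-116.1],[407.8,-40.8],[428.4,63.4])]
A=2*np.array([b-a,c-a]);H=np.linalg.solve(A,[b@b-a@a,c@c-a@a]);print(H,np.linalg.norm(a-H))
for H in (np.array([608,-22.]),np.array([605,-24.])):
    v=pose()[0][:2]-H; print(np.linalg.norm(v)); arc(H,[7,7,7,7,7],0)
```

```text
[610.08038042 -26.65389479] 202.7744180043477
198.83421148198065
[[[-2.36,-0.0,0.58],[0,7,0],0],[[-2.36,-0.0,0.58],[0,7,0],0],[[-2.36,-0.0,0.58],[0,7,0],0],[[-2.36,-0.0,0.58],[0,7,0],0],[[-2.36,-0.0,0.58],[0,7,0],0]]
197.00846465628533
[[[-2.33,-0.0,0.61],[0,7,0],0],[[-2.33,-0.0,0.61],[0,7,0],0],[[-2.33,-0.0,0.61],[0,7,0],0],[[-2.33,-0.0,0.61],[0,7,0],0],[[-2.33,-0.0,0.61],[0,7,0],0]]
```

apply_moves:
  increments:
    - [[-2.35,0,0.55],[0,7,0],0]
    - [[-2.35,0,0.55],[0,7,0],0]
    - [[-2.35,0,0.55],[0,7,0],0]
    - [[-2.2,0,0.5],[0,6.5,0],0]
    - [[-2.0,0,0.45],[0,6,0],0]

```text
t: 8.1
eef_pos: [508.3, 149.1, 227.1]
tcp_rot: [-1.548, 0.003, -2.436]
ft_force: [3.4, -8.5, -1.1]
opening: 0.122
```

Run:
```python
from h import *
where()
H=np.array([610,-26.]);v=pose()[0][:2]-H; print(np.linalg.norm(v),"door yaw",np.degrees(np.arctan2(v[1],v[0]))+101.6-360); arc(H,[4,4,3],0)
```

```text
t 8.1 tcp [508.3 149.1 227.1] grasp [508.  149.3 245.9] fing [ 0.017 -0.016 -1.   ] yaw -139.6 F [ 3.4 -8.5 -1.1] op 11.6 q [ 0.17  0.34  1.78 -0.02  1.01  1.05]
202.46291007774212 door yaw -138.24043941705537
[[[-1.38,0.01,0.3],[0,4,0],0],[[-1.38,0.01,0.3],[0,4,0],0],[[-1.04,0.01,0.22],[0,3,0],0]]
```

apply_moves:
  increments:
    - [[-1.4,0,0.3],[0,4,0],0]
    - [[-1.4,0,0.3],[0,4,0],0]
    - [[-1.0,0,0.22],[0,3,0],0]
    - [[-0.7,0,0.15],[0,2,0],0]
    - [[0,0,0],[0,0,0],0]

```text
t: 8.72
eef_pos: [552.5, 168.3, 227.2]
tcp_rot: [-1.55, 0.006, -2.668]
ft_force: [3.8, -0.4, 1.0]
opening: 0.125
```

apply_moves:
  increments:
    - [[0,0,0],[0,0,0],6]
    - [[0,0,0],[0,0,0],6]
    - [[0,0,0],[0,0,0],6]
    - [[0,0,0],[0,0,0],6]
    - [[0,-2.0,0],[0,0,0],6]

```text
t: 9.35
eef_pos: [550.7, 168.2, 246.4]
tcp_rot: [-1.55, 0.002, -2.667]
ft_force: [-0.7, -0.5, 0.0]
opening: 0.589
```

Run:
```python
from h import *
where()
H=np.array([610,-26.]);v=pose()[0][:2]-H; print(np.linalg.norm(v),"door yaw",np.degrees(np.arctan2(v[1],v[0]))+101.6-360)
P=pose()[0]
rows([(P+[0,0,90],-152,0,5)],6)
```

```text
t 9.35 tcp [550.7 168.2 246.4] grasp [550.5 168.5 265.2] fing [ 0.012 -0.017 -1.   ] yaw -152.8 F [-0.7 -0.5  0. ] op 56.0 q [ 0.19  0.39  1.65 -0.02  1.1   1.3 ]
203.07115999265238 door yaw -151.42159838031816
[[[-0.0,-1.8,0.0],[-0.2,-0.2,-0.0],6],[[-0.0,-1.8,0.0],[-0.2,-0.2,-0.0],6],[[-0.0,-1.8,0.0],[-0.2,-0.2,-0.0],6],[[-0.0,-1.8,0.0],[-0.2,-0.2,-0.0],6],[[-0.0,-1.8,0.0],[-0.2,-0.2,-0.0],6]]
```

Run:
```python
from h import *
P,Q=pose()
rows([(P+[0,0,70],-150,0,3),([520,230,320],-133,5,2),([370,387,140],-48,40,10)],9)
```

```text
[[[-0.0,-2.3,0.0],[-0.4,-0.9,-0.0],9],[[-0.0,-2.3,0.0],[-0.4,-0.9,-0.0],9],[[-0.0,-2.3,0.0],[-0.4,-0.9,-0.0],9],[[-0.2,-0.2,-3.4],[0.4,-8.5,-2.5],9],[[-0.7,-0.2,-3.4],[0.4,-8.5,-2.5],9]]
[[[-0.3,1.8,-2.2],[3.3,-8.0,-2.8],9],[[-0.7,1.6,-2.2],[3.3,-8.0,-2.8],9],[[-1.1,1.5,-2.2],[3.3,-8.0,-2.8],9],[[-1.4,1.3,-2.1],[3.3,-8.0,-2.8],9],[[-1.8,1.1,-1.9],[3.3,-8.0,-2.8],9]]
[[[-2.1,0.9,-1.7],[3.3,-8.0,-2.8],9],[[-2.3,0.7,-1.5],[3.3,-8.0,-2.8],9],[[-2.5,0.5,-1.2],[3.3,-8.0,-2.8],9],[[-2.7,0.3,-0.8],[3.3,-8.0,-2.8],9],[[-2.8,0.1,-0.5],[3.3,-8.0,-2.8],9]]
```

apply_moves:
  increments:
    - [[0,-2.3,0],[0,0,0],6]
    - [[0,-2.3,0],[0,0,0],6]
    - [[0,-2.3,0],[0,0,0],6]
    - [[-0.2,-0.5,-3.4],[0.4,-8.5,-2.5],9]
    - [[-0.7,-0.2,-3.4],[0.4,-8.5,-2.5],9]

```text
t: 9.98
eef_pos: [521.7, 231.7, 324.6]
tcp_rot: [-1.548, -0.092, -2.368]
ft_force: [-0.4, -0.3, -0.7]
opening: 0.786
```

apply_moves:
  increments:
    - [[-0.3,1.8,-2.2],[3.3,-8.0,-2.8],9]
    - [[-0.7,1.6,-2.2],[3.3,-8.0,-2.8],9]
    - [[-1.1,1.5,-2.2],[3.3,-8.0,-2.8],9]
    - [[-1.4,1.3,-2.1],[3.3,-8.0,-2.8],9]
    - [[-1.8,1.1,-1.9],[3.3,-8.0,-2.8],9]

```text
t: 10.6
eef_pos: [449.7, 315.1, 230.2]
tcp_rot: [-1.422, -0.414, -1.652]
ft_force: [0.7, -0.3, -0.5]
opening: 0.947
```

apply_moves:
  increments:
    - [[-2.1,0.9,-1.7],[3.3,-8.0,-2.8],9]
    - [[-2.3,0.7,-1.5],[3.3,-8.0,-2.8],9]
    - [[-2.5,0.5,-1.2],[3.3,-8.0,-2.8],9]
    - [[-2.7,0.3,-0.8],[3.3,-8.0,-2.8],9]
    - [[-2.8,0.1,-0.5],[3.3,-8.0,-2.8],9]

```text
t: 11.22
eef_pos: [373.1, 394.8, 133.8]
tcp_rot: [-1.588, -0.733, -0.813]
ft_force: [-0.2, 0.4, -0.5]
opening: 0.946
```

Run:
```python
from h import *
where()
for cam in("side","top"):
    p=read_camera(cam); save(p,cam+"4.png")
    for t in["parcel","parcel_label","door_edge","door_hinge","locker_mouth","locker"]:
        for d in nets.mark_of(p,t)[:2]:print(cam,t,round(d["confidence"],2),cam2w(p,d["point"]).round())
rows([([370,387,135],-48,40,5)],9)
a=cv2.imread("pics/side4.png")[90:390,210:430];b=cv2.imread("pics/top4.png")[110:310,170:470]
b=cv2.resize(b,None,fx=1.5,fy=1.5);a=cv2.resize(a,None,fx=1,fy=1)
cv2.imwrite("pics/c4.png",cv2.resize(np.hstack([a,b]),None,fx=1.19,fy=1.19))
```

```text
t 11.22 tcp [373.1 394.8 133.8] grasp [364.6 404.1 147.8] fing [ 0.447 -0.498 -0.743] yaw -47.3 F [-0.2  0.4 -0.5] op 90.0 q [ 1.02  0.63  1.79 -0.79  1.12  0.77]
side parcel 0.67 [704. 189.  -0.]
side parcel 0.56 [429. 328.  -0.]
side parcel_label 0.68 [391. 362.  35.]
side parcel_label 0.61 [763. 187.  32.]
side door_edge 0.84 [500. 191.  17.]
side door_hinge 0.57 [458. 563.  -3.]
side door_hinge 0.56 [608. -28.  23.]
side locker_mouth 0.56 [ 529. -115.   23.]
side locker 0.96 [ 626. -223.   -2.]
side locker 0.59 [426. 329.  -1.]
top parcel 0.7 [428. 328.  -4.]
top parcel 0.67 [708. 189.  -1.]
top parcel_label 0.96 [391. 368.  38.]
top parcel_label 0.96 [756. 191.  33.]
top door_edge 0.71 [637. 402.   4.]
top door_edge 0.6 [493. 194.  26.]
top door_hinge 0.78 [610. -21.  22.]
top locker_mouth 0.65 [ 525. -114.   22.]
top locker 0.79 [ 627. -227.    1.]
[[[0.0,0.0,-0.1],[0.0,0.1,0.4],9],[[0.0,0.0,-0.1],[0.0,0.1,0.4],9],[[0.0,0.0,-0.1],[0.0,0.1,0.4],9],[[0.0,0.0,-0.1],[0.0,0.1,0.4],9],[[0.0,0.0,-0.1],[0.0,0.1,0.4],9]]
```

View pics/c4.png

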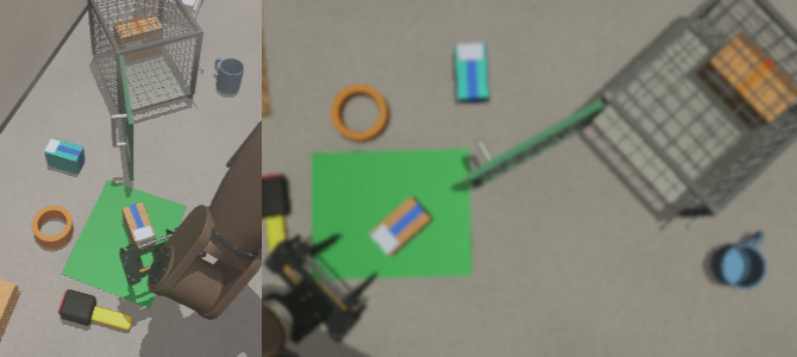

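Both views show the door wide open along top-crop (465,185)–(605,100). The parcel is untouched on the mat at crop (400,227), and the gripper is lined up behind its label end. Now the approach along the fingers.

Run:
```python
from h import *
rows([([384,374,87],-47.5,40,5),([423,331.5,36],-47.5,40,5)],9)
```

```text
[[[-0.3,1.0,-0.1],[0.1,0.1,0.4],9],[[-0.3,1.0,-0.1],[0.1,0.1,0.4],9],[[-0.3,1.0,-0.1],[0.1,0.1,0.4],9],[[-0.3,1.0,-0.1],[0.1,0.1,0.4],9],[[-0.3,1.0,-0.1],[0.1,0.1,0.4],9]]
[[[0.2,1.5,0.0],[-0.0,0.0,0.0],9],[[0.2,1.5,0.0],[-0.0,0.0,0.0],9],[[0.2,1.5,0.0],[-0.0,0.0,-0.0],9],[[0.2,1.5,0.0],[-0.0,0.0,0.0],9],[[0.2,1.5,0.0],[-0.0,0.0,0.0],9]]
```

apply_moves:
  increments:
    - [[-0.3,1.0,-0.1],[0,0,0.4],9]
    - [[-0.3,1.0,-0.1],[0,0,0.4],9]
    - [[-0.3,1.0,-0.1],[0,0,0.4],9]
    - [[-0.3,1.0,-0.1],[0,0,0.4],9]
    - [[-0.3,1.0,-0.1],[0,0,0.4],9]

```text
t: 12.55
eef_pos: [384.8, 372.8, 83.7]
tcp_rot: [-1.586, -0.694, -0.821]
ft_force: [-0.6, -0.1, 0.0]
opening: 0.945
```

Run:
```python
from h import *
where()
rows([([423,331.5,36],-47.5,40,5)],9)
```

```text
t 12.55 tcp [384.8 372.8  83.7] grasp [376.9 381.7  98.2] fing [ 0.425 -0.478 -0.769] yaw -47.6 F [-0.6 -0.1  0. ] op 89.9 q [ 0.96  0.68  1.86 -0.84  0.99  0.83]
[[[0.3,1.5,0.0],[0.1,0.1,-0.0],9],[[0.3,1.5,0.0],[0.1,0.1,-0.0],9],[[0.3,1.5,0.0],[0.1,0.1,-0.0],9],[[0.2,1.5,0.0],[0.1,0.1,-0.0],9],[[0.2,1.5,0.0],[0.1,0.1,-0.0],9]]
```

apply_moves:
  increments:
    - [[0.3,1.5,0],[0,0,0],9]
    - [[0.3,1.5,0],[0,0,0],9]
    - [[0.3,1.5,0],[0,0,0],9]
    - [[0.2,1.5,0],[0,0,0],9]
    - [[0,1.3,0],[0,0,0],9]

```text
t: 13.18
eef_pos: [424.3, 328.5, 31.0]
tcp_rot: [-1.586, -0.693, -0.821]
ft_force: [0.7, -0.6, -0.8]
opening: 0.949
```

Run:
```python
from h import *
where()
p=read_camera("side"); save(p,"s5.png"); cv2.imwrite("pics/c5.png",cv2.resize(p["img"][230:350,260:420,::-1],None,fx=4,fy=4))
```

```text
t 13.18 tcp [424.3 328.5  31. ] grasp [416.3 337.5  45.5] fing [ 0.424 -0.478 -0.769] yaw -47.6 F [ 0.7 -0.6 -0.8] op 90.2 q [ 0.86  0.75  1.92 -0.98  0.87  0.92]
```

View pics/c5.png

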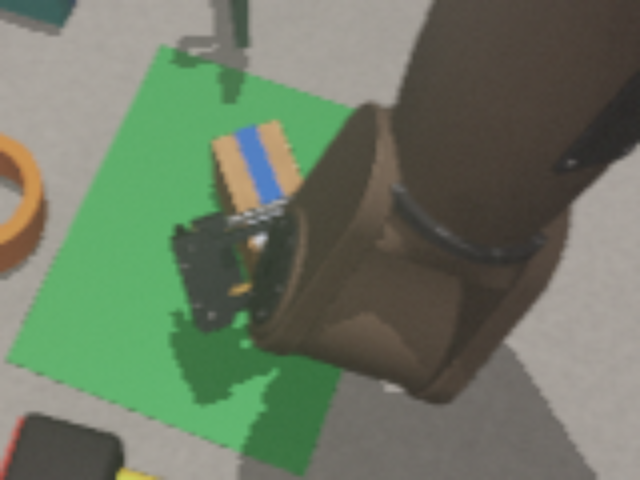

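The parcel shows between the fingers at crop (250,200). The grasp point is about 15 mm towards the label end at height 45 mm, so I'll close.

apply_moves:
  increments:
    - [[0,0,0],[0,0,0],4]
    - [[0,0,0],[0,0,0],4]
    - [[0,0,0],[0,0,0],4]
    - [[0,0,0],[0,0,0],4]
    - [[0,0,0],[0,0,0],4]

```text
t: 13.85
eef_pos: [424.2, 328.2, 30.2]
tcp_rot: [-1.587, -0.694, -0.82]
ft_force: [0.3, -1.1, -1.7]
opening: 0.596
```

Run:
```python
from h import *
where()
```

```text
t 13.85 tcp [424.2 328.2  30.2] grasp [416.2 337.2  44.7] fing [ 0.424 -0.479 -0.769] yaw -47.6 F [ 0.3 -1.1 -1.7] op 56.7 q [ 0.86  0.75  1.92 -0.98  0.87  0.92]
```

Gripped: the opening stopped at 56.7 mm, which is the parcel's width. Now lift and route round the open door.

Run:
```python
from h import *
rows([([421,326,110],-48,40,5),([390,160,120],-48.5,40,5),([440,-15,100],-48.5,40,5)],4)
```

```text
[[[1.0,-1.2,-0.1],[0.1,0.2,-0.1],4],[[1.0,-1.2,-0.1],[0.1,0.2,-0.1],4],[[1.0,-1.2,-0.1],[0.1,0.2,-0.1],4],[[1.0,-1.2,-0.1],[0.1,0.2,-0.1],4],[[1.0,-1.2,-0.1],[0.1,0.2,-0.1],4]]
[[[1.7,1.2,-2.7],[-0.1,0.1,-0.0],4],[[1.7,1.2,-2.7],[-0.1,0.1,0.0],4],[[1.7,1.2,-2.7],[-0.1,0.1,-0.0],4],[[1.7,1.2,-2.7],[-0.1,0.1,0.0],4],[[1.7,1.2,-2.7],[-0.1,0.1,-0.0],4]]
[[[2.3,2.4,-1.6],[0.0,0.0,0.0],4],[[2.3,2.4,-1.6],[0.0,-0.0,-0.0],4],[[2.3,2.4,-1.6],[0.0,0.0,0.0],4],[[2.3,2.4,-1.6],[0.0,0.0,0.0],4],[[2.3,2.4,-1.6],[0.0,0.0,-0.0],4]]
```

apply_moves:
  increments:
    - [[0.5,-0.6,0],[0,0,0],4]
    - [[1.0,-1.2,0],[0,0,0],4]
    - [[1.0,-1.2,-0.1],[0,0,0],4]
    - [[1.2,-1.5,-0.1],[0,0,0],4]
    - [[1.2,-1.5,-0.1],[0,0,0],4]

```text
t: 14.48
eef_pos: [421.5, 327.2, 112.3]
tcp_rot: [-1.588, -0.692, -0.82]
ft_force: [-1.2, -1.0, -3.7]
opening: 0.597
```

Run:
```python
from h import *
where()
rows([([390,160,120],-48.5,40,5)],4)
```

```text
t 14.47 tcp [421.5 327.2 112.3] grasp [413.6 336.2 126.7] fing [ 0.423 -0.478 -0.77 ] yaw -47.6 F [-1.2 -1.  -3.7] op 56.8 q [ 0.86  0.61  1.89 -0.88  0.97  0.75]
[[[1.6,1.2,-2.7],[0.0,0.2,-0.1],4],[[1.7,1.2,-2.7],[0.0,0.2,-0.1],4],[[1.7,1.2,-2.7],[0.0,0.2,-0.1],4],[[1.7,1.2,-2.7],[0.0,0.2,-0.1],4],[[1.7,1.2,-2.7],[0.0,0.2,-0.1],4]]
```

Lifted, with about 3 N of weight on the wrist.

apply_moves:
  increments:
    - [[1.2,0.9,-2.0],[0,0.2,0],4]
    - [[1.7,1.2,-2.7],[0,0.2,0],4]
    - [[1.8,1.3,-3.0],[0,0.2,0],4]
    - [[1.8,1.3,-3.0],[0,0.2,0],4]
    - [[1.7,1.2,-2.7],[0,0.2,0],4]

```text
t: 15.1
eef_pos: [389.1, 162.8, 129.3]
tcp_rot: [-1.565, -0.689, -0.849]
ft_force: [4.3, -0.4, -2.1]
opening: 0.591
```

Run:
```python
from h import *
where()
rows([([440,-15,110],-48.5,40,5)],4)
```

```text
t 15.1 tcp [389.1 162.8 129.3] grasp [381.1 171.7 143.8] fing [ 0.425 -0.473 -0.772] yaw -48.4 F [ 4.3 -0.4 -2.1] op 56.2 q [ 0.65  0.44  2.24 -1.13  0.77  0.9 ]
[[[2.3,2.4,-1.6],[-0.1,-0.0,-0.1],4],[[2.3,2.4,-1.6],[-0.1,-0.0,-0.1],4],[[2.3,2.4,-1.6],[-0.1,-0.0,-0.1],4],[[2.3,2.4,-1.6],[-0.1,-0.0,-0.1],4],[[2.3,2.4,-1.6],[-0.1,-0.0,-0.1],4]]
```

Run:
```python
from h import *
rows([([438,-5,115],-38,40,5)],4)
```

```text
[[[2.3,2.2,-1.5],[1.3,-1.6,-0.1],4],[[2.2,2.2,-1.6],[1.3,-1.6,-0.1],4],[[2.2,2.2,-1.7],[1.3,-1.6,-0.1],4],[[2.1,2.1,-1.8],[1.3,-1.6,-0.1],4],[[2.1,2.1,-1.9],[1.3,-1.6,-0.1],4]]
```

apply_moves:
  increments:
    - [[2.3,2.2,-1.5],[1.3,-1.6,0],4]
    - [[2.2,2.2,-1.6],[1.3,-1.6,0],4]
    - [[2.2,2.2,-1.7],[1.3,-1.6,0],4]
    - [[2.1,2.1,-1.8],[1.3,-1.6,0],4]
    - [[2.1,2.1,-1.9],[1.3,-1.6,0],4]

```text
t: 15.72
eef_pos: [439.5, 28.0, 185.7]
tcp_rot: [-1.619, -0.606, -0.672]
ft_force: [-0.7, -0.1, -2.8]
opening: 0.589
```

```bash
cat >> h.py <<'E'
LC=np.array([626,-225.]);LY=-48.5
def L2w(x,y):
    return LC+R.from_euler("z",LY,degrees=True).apply([x,y,0])[:2]
def w2L(p): return R.from_euler("z",-LY,degrees=True).apply([p[0]-LC[0],p[1]-LC[1],0])[:2]
E
python3 - <<'E'
from h import *
where(); print(w2L(pose()[0]))
print(L2w(-240,0),L2w(-160,0),L2w(-68,0))
rows([([*L2w(-235,0),75],-44,40,5)],4)
E
```

```text
t 15.72 tcp [439.5  28.  185.7] grasp [431.7  35.3 201.1] fing [ 0.415 -0.392 -0.821] yaw -40.1 F [-0.7 -0.1 -2.8] op 56.0 q [ 0.2   0.24  2.27 -1.13  0.54  0.29]
[-313.01330998   27.95847602]
[466.97118843 -45.25062701] [ 519.98079229 -105.16708467] [ 580.94183672 -174.07101099]
[[[-0.1,2.7,-0.7],[-0.1,0.9,-1.0],4],[[-0.1,2.7,-0.7],[-0.1,0.9,-1.0],4],[[-0.2,2.7,-0.7],[-0.1,0.9,-1.0],4],[[-0.2,2.7,-0.7],[-0.1,0.9,-1.0],4],[[-0.2,2.7,-0.7],[-0.1,0.9,-1.0],4]]
```

```bash
cat > kin.py <<'E'
import numpy as np
from scipy.optimize import least_squares
from scipy.spatial.transform import Rotation as R
D=[([185.8,-596.8,214.7],[0,0,-1],[-1.375,.491,1.559,0,1.092,-.106]),
([421.6,-95.1,302.5],[.004,-.003,-1],[-.37,.11,1.87,0,1.15,-1.11]),
([429.4,-118.5,289.2],[.003,-.002,-1],[-.42,.15,1.87,0,1.12,-1.09]),
([428.1,-116.1,227.2],[.001,-.003,-1],[-.41,.22,1.96,0,.96,-1.08]),
([407.8,-40.8,227.2],[.007,-.006,-1],[-.26,.16,2.04,0,.93,-.53]),
([428.4,63.4,227.2],[.015,-.01,-1],[0,.2,1.99,-.01,.94,.27]),
([508.3,149.1,227.1],[.017,-.016,-1],[.17,.34,1.78,-.02,1.01,1.05]),
([550.7,168.2,246.4],[.012,-.017,-1],[.19,.39,1.65,-.02,1.1,1.3]),
([373.1,394.8,133.8],[.447,-.498,-.743],[1.02,.63,1.79,-.79,1.12,.77]),
([384.8,372.8,83.7],[.425,-.478,-.769],[.96,.68,1.86,-.84,.99,.83]),
([424.3,328.5,31],[.424,-.478,-.769],[.86,.75,1.92,-.98,.87,.92]),
([421.5,327.2,112.3],[.423,-.478,-.77],[.86,.61,1.89,-.88,.97,.75]),
([389.1,162.8,129.3],[.425,-.473,-.772],[.65,.44,2.24,-1.13,.77,.9]),
([439.5,28,185.7],[.415,-.392,-.821],[.2,.24,2.27,-1.13,.54,.29])]
Y=lambda a:R.from_euler("y",a); Z=lambda a:R.from_euler("z",a)
def fk(q,p):
    a1,l,d1,L2,a3,L3,L6,l5=p
    B=Y(q[1]+q[2]); W=Z(q[0])*B*Z(q[3])
    A=W*Y(q[4])
    P=Z(q[0]).apply(np.array([a1,l,d1])+Y(q[1]).apply([0,0,L2])+B.apply([a3,0,L3]))+W.apply([0,l5,0])+A.apply([0,0,L6])
    return P,A*Z(q[5])   # approach = z of it; jaw = x of it
def res(p): return np.concatenate([np.r_[fk(q,p)[0]-x,300*(fk(q,p)[1].apply([0,0,1])-np.array(f))] for x,f,q in D])
s=least_squares(res,[100,65,400,450,0,450,250,0]); par=s.x
def tool(q): # tool rotation: x=?,y=approach,z=jaw
    P,A=fk(q,par); z=A.apply([1,0,0]);y=A.apply([0,0,1]);return P,R.from_matrix(np.c_[np.cross(y,z),y,z])
lo=np.array([-3.1,-.84,.05,-1.13,.06,-2.69]);hi=np.array([3.1,2.19,2.79,4.28,2.93,2.69])
def ik(pos,Q,q0,flip=False):
    if flip: Q=Q*R.from_euler("y",180,degrees=True)
    def f(q):
        P,T=tool(q); return np.r_[(P-pos)/100,(T.inv()*Q).as_rotvec()*3]
    r=least_squares(f,np.clip(q0,lo+.02,hi-.02),bounds=(lo,hi)); return r.x,2*r.cost
E
python3 - <<'E'
from kin import *
print(par.round(1),np.abs(s.fun).max(),s.fun.reshape(-1,6).round(1)[-6:])
from h import *
P,Q=pose(); P2,Q2=tool(readout.state()["joints"]); print(P-P2,np.degrees((Q.inv()*Q2).as_rotvec()))
q0=readout.state()["joints"]
for x,z,yaw,tilt in [(-68,57,-48.5,40),(-68,57,-40,40),(-68,57,-32,40),(-160,75,-48.5,40),(-160,75,-40,40),(-160,75,-30,40),(-235,75,-48.5,40),(-235,75,-35,40),(-235,75,-20,40),(-300,120,-20,40),(-300,120,-5,40)]:
  for st in (q0,[.3,.3,2,2.5,1,-1],[-.5,.3,2,0,1,-1]):
    q,c=ik([*L2w(x,0),z],orient(yaw,tilt),np.array(st)); print(x,z,yaw,q.round(2),round(c,4))
E
```

```text
[ -1.8  66.5 199.7 586.3  43.8 413.5 272.2  -1. ] 3.1443258146089192 [[-1.7  3.  -2.1 -0.1  1.  -0.8]
 [ 1.1 -2.4 -2.4 -0.2 -0.5  0.2]
 [-1.4 -1.1  0.9  0.2 -0.5  0.3]
 [ 2.   0.4  2.1  1.4  0.1  0.8]
 [-0.2  0.5  0.6 -0.3  1.3 -0.9]
 [ 0.6 -0.5  0.8  0.1  0.5 -0.2]]
[ 0.10219448  0.02403549 -0.43523193] [ 0.00000000e+00 -1.80000000e+02  3.99680289e-14]
-68 57 -48.5 [-0.12  0.64  1.94 -1.13  0.54 -2.69] 1.2029
-68 57 -48.5 [-0.24  0.65  2.12  4.18  0.44 -2.08] 0.0
-68 57 -48.5 [-0.24  0.65  2.12  4.18  0.44 -2.08] 0.0
-68 57 -40 [-0.1   0.63  1.95 -1.13  0.51 -2.69] 2.1688
-68 57 -40 [-0.29  0.64  2.16  3.85  0.41 -1.92] 0.0
-68 57 -40 [-0.29  0.64  2.16  3.85  0.41 -1.92] 0.0
-68 57 -32 [-0.38  0.56  2.04 -0.98  0.06  2.69] 0.4202
-68 57 -32 [-0.34  0.64  2.19  3.52  0.39 -1.75] 0.0
-68 57 -32 [-0.34  0.64  2.19  3.52  0.39 -1.75] 0.0
-160 75 -48.5 [-0.01  0.54  2.08 -1.13  0.56 -2.69] 0.7634
-160 75 -48.5 [-0.1   0.58  2.26  4.24  0.51 -1.99] 0.0
-160 75 -48.5 [-0.1   0.58  2.26  4.24  0.51 -1.99] 0.0
-160 75 -40 [ 0.02  0.53  2.09 -1.13  0.54 -2.69] 1.4734
-160 75 -40 [-0.16  0.57
[... 376 characters left out ...]
5 [ 0.04  0.56  2.36  4.28  0.58 -1.88] 0.0
-235 75 -35 [-0.23  0.37  2.27 -0.81  0.1   2.69] 0.9378
-235 75 -35 [-0.05  0.55  2.44  3.82  0.58 -1.71] 0.0
-235 75 -35 [-0.05  0.55  2.44  3.82  0.58 -1.71] 0.0
-235 75 -20 [-0.19  0.55  2.5   3.32  0.61 -1.6 ] 0.0
-235 75 -20 [-0.19  0.55  2.5   3.32  0.61 -1.6 ] 0.0
-235 75 -20 [-0.19  0.55  2.5   3.32  0.61 -1.6 ] 0.0
-300 120 -20 [-0.14  0.22  2.39 -0.95  0.06  2.69] 0.5155
-300 120 -20 [-0.03  0.39  2.55  3.57  0.51 -1.7 ] 0.0
-300 120 -20 [-0.03  0.39  2.55  3.57  0.51 -1.7 ] 0.0
-300 120 -5 [-0.21  0.38  2.59  2.98  0.53 -1.53] 0.0
-300 120 -5 [-0.21  0.38  2.59  2.98  0.53 -1.53] 0.0
-300 120 -5 [-0.21  0.38  2.59  2.98  0.53 -1.53] 0.0
```

```bash
cat > plan.py <<'E'
from kin import *
from h import *
def path(W,q=None,verbose=True):
    """W: (Cx,Cy,tcpz,yaw,n): wrist-centred waypoints, tilt 40"""
    P,Q=pose(); q=readout.state()["joints"] if q is None else q
    y=Q.apply([0,1,0]); C=P-272.2*y; z=Q.apply([0,0,1]); yaw=np.degrees(np.arctan2(z[1],z[0]))-90
    cur=np.array([C[0],C[1],P[2],yaw]); worst=0
    for w in W:
        t=np.array(w[:4],float)
        for i in range(w[4]):
            a=cur+(t-cur)*(i+1)/w[4]; c,s=np.cos(np.radians(a[3])),np.sin(np.radians(a[3]))
            pos=[a[0]+175*c,a[1]+175*s,a[2]]
            qn,cost=ik(np.array(pos),orient(a[3],40),q,True)
            if verbose and (i==w[4]-1 or i%4==3): print(a.round(0),"tcp",np.round(pos),"q",qn.round(2),"c",round(cost,4),"v",(np.abs(qn-q)/.125/np.array([2.22,2.22,2.79,3.14,3.14,3.14])).max().round(2))
            q=qn
        cur=t
E
python3 - <<'E'
from plan import *
path([(330,400,150,-75,8),(330,430,125,-180,11),(330,430,125,-270,9),(330,430,125,-360,9),(235,330,125,-365,5),(225,110,110,-370,8),(300,80,90,-390,4),(348,85,75,-408.5,3),(473,-56,60,-408.5,6)])
E
```

```text
[328. 267. 168. -58.] tcp [422. 120. 168.] q [ 0.53  0.39  2.15 -1.    0.87  0.74] c 0.0 v 0.26
[330. 400. 150. -75.] tcp [375. 231. 150.] q [ 0.75  0.52  1.95 -0.67  1.15  0.92] c 0.0 v 0.2
[ 330.  411.  141. -113.] tcp [261. 250. 141.] q [ 0.77  0.54  1.93 -0.26  1.33  1.32] c 0.0 v 0.27
[ 330.  422.  132. -151.] tcp [176. 338. 132.] q [0.78 0.57 1.92 0.19 1.34 1.75] c 0.0 v 0.28
[ 330.  430.  125. -180.] tcp [155. 430. 125.] q [0.79 0.58 1.9  0.51 1.23 2.05] c 0.0 v 0.27
[ 330.  430.  125. -220.] tcp [196. 542. 125.] q [0.79 0.58 1.9  0.9  0.96 2.41] c 0.0 v 0.24
[ 330.  430.  125. -260.] tcp [300. 602. 125.] q [0.79 0.58 1.9  1.26 0.58 2.69] c 0.0 v 0.25
[ 330.  430.  125. -270.] tcp [330. 605. 125.] q [0.79 0.59 1.91 1.4  0.48 2.69] c 0.002 v 0.36
[ 330.  430.  125. -310.] tcp [442. 564. 125.] q [0.79 0.58 1.9  2.26 0.07 2.39] c 0.0 v 1.1
[ 330.  430.  125. -350.] tcp [502. 460. 125.] q [0.76 0.59 2.   4.28 0.36 0.9 ] c 0.1093 v 0.33
[ 330.  430.  125. -360.] tcp [505. 430. 125.] q [0.75 0.6  2.04 4.28 0.44 1.03] c 0.2356 v 0.33
[ 254.  350.  125. -364.] tcp [429. 338. 125.] q [0.75 0.5  2.25 4.28 0.5  1.13] c 0.0942 v 0.15
[ 235.  330.  125. -365.] tcp [409. 315. 125.] q [0.75 0.48 2.3  4.28 0.52 1.16] c 0.0697 v 0.15
[ 230.  220.  118. -368.] tcp [404. 197. 118.] q [0.55 0.42 2.44 4.13 0.51 1.2 ] c 0.0 v 0.35
[ 225.  110.  110. -370.] tcp [397.  80. 110.] q [0.18 0.42 2.61 3.55 0.6  1.5 ] c 0.0 v 0.38
[ 300.   80.   90. -390.] tcp [452.  -8.  90.] q [0.04 0.5  2.48 3.83 0.57 1.41] c 0.0 v 0.21
[ 348.   85.   75. -408.] tcp [464. -46.  75.] q [0.05 0.56 2.38 4.28 0.59 1.28] c 0.0 v 0.37
[ 431.   -9.   65. -408.] tcp [ 547. -140.   65.] q [-0.18  0.61  2.21  4.18  0.48  1.13] c 0.0 v 0.17
[ 473.  -56.   60. -408.] tcp [ 589. -187.   60.] q [-0.26  0.65  2.1   4.2   0.42  1.02] c 0.0 v 0.16
```

Run:
```python
from plan import *
path([(300,360,150,-75,7),(255,380,105,-180,11),(255,380,105,-270,9),(255,380,105,-335,7),(215,250,110,-350,5),(230,110,110,-370,5),(300,80,90,-390,4),(355,85,75,-403,3),(473,-56,65,-408.5,6)])
```

```text
[311. 263. 165. -60.] tcp [399. 112. 165.] q [ 0.54  0.38  2.19 -0.99  0.88  0.79] c 0.0 v 0.28
[300. 360. 150. -75.] tcp [345. 191. 150.] q [ 0.74  0.47  2.06 -0.7   1.09  0.96] c 0.0 v 0.24
[ 284.  367.  134. -113.] tcp [215. 206. 134.] q [ 0.77  0.5   2.09 -0.27  1.23  1.35] c 0.0 v 0.29
[ 267.  375.  117. -151.] tcp [114. 291. 117.] q [0.81 0.52 2.11 0.21 1.19 1.73] c 0.0 v 0.31
[ 255.  380.  105. -180.] tcp [ 80. 380. 105.] q [0.84 0.55 2.12 0.58 1.07 1.97] c 0.0 v 0.31
[ 255.  380.  105. -220.] tcp [121. 492. 105.] q [0.84 0.54 2.12 1.04 0.84 2.24] c 0.0 v 0.3
[ 255.  380.  105. -260.] tcp [225. 552. 105.] q [0.83 0.54 2.12 1.56 0.53 2.37] c 0.0 v 0.37
[ 255.  380.  105. -270.] tcp [255. 555. 105.] q [0.83 0.54 2.12 1.73 0.45 2.36] c 0.0 v 0.42
[ 255.  380.  105. -307.] tcp [361. 519. 105.] q [0.83 0.54 2.12 2.88 0.23 1.76] c 0.0 v 1.05
[ 255.  380.  105. -335.] tcp [414. 454. 105.] q [0.83 0.55 2.12 4.09 0.31 0.96] c 0.0 v 0.82
[ 223.  276.  109. -347.] tcp [394. 315. 109.] q [0.7  0.46 2.36 3.91 0.44 1.23] c 0.0 v 0.17
[ 215.  250.  110. -350.] tcp [387. 280. 110.] q [0.66 0.45 2.42 3.86 0.47 1.29] c 0.0 v 0.17
[ 227.  138.  110. -366.] tcp [401. 120. 110.] q [0.29 0.42 2.57 3.62 0.57 1.47] c 0.0 v 0.37
[ 230.  110.  110. -370.] tcp [402.  80. 110.] q [0.18 0.42 2.6  3.55 0.59 1.5 ] c 0.0 v 0.4
[ 300.   80.   90. -390.] tcp [452.  -8.  90.] q [0.04 0.5  2.48 3.83 0.57 1.41] c 0.0 v 0.21
[ 355.   85.   75. -403.] tcp [483. -34.  75.] q [0.05 0.56 2.36 4.19 0.56 1.27] c 0.0 v 0.3
[ 434.   -9.   68. -407.] tcp [ 554. -136.   68.] q [-0.18  0.61  2.2   4.16  0.47  1.12] c 0.0 v 0.17
[ 473.  -56.   65. -408.] tcp [ 589. -187.   65.] q [-0.26  0.64  2.1   4.22  0.42  1.  ] c 0.0 v 0.16
```

```bash
cat >> plan.py <<'E'
def gen(W,op=4,tilt=40):
    P,Q=pose(); y=Q.apply([0,1,0]); C=P-272.2*y; z=Q.apply([0,0,1]); yaw=np.degrees(np.arctan2(z[1],z[0]))-90
    y0=yaw; yaw=W[0][3]+((yaw-W[0][3]+180)%360-180)
    cur=np.array([C[0],C[1],P[2],yaw]); out=[]; Q0,P0=Q,P; n=sum(w[4] for w in W); k=0
    Qs=orient(yaw,tilt).inv()*Q  # residual, faded out
    for w in W:
        t=np.array(w[:4],float)
        for i in range(w[4]):
            k+=1; a=cur+(t-cur)*(i+1)/w[4]; c,s=np.cos(np.radians(a[3])),np.sin(np.radians(a[3]))
            r=272.2*np.sin(np.radians(tilt)); pn=np.array([a[0]+r*c,a[1]+r*s,a[2]]); qn=orient(a[3],tilt)*R.from_rotvec(Qs.as_rotvec()*(1-k/n))
            out.append([(Q.inv().apply(pn-P)/10).round(1).tolist(),np.degrees((Q.inv()*qn).as_rotvec()).round(1).tolist(),op]); P,Q=pn,qn
        cur=t
    print("start C",C.round(),"yaw",round(yaw,1))
    for i in range(0,len(out),5): print(str(out[i:i+5]).replace(" ",""))
E
python3 - <<'E'
from plan import *
path([(300,360,150,-75,10),(255,380,105,-180,12),(255,380,105,-270,10),(210,330,105,-305,6),(200,240,110,-340,6),(230,110,110,-370,5)])
gen([(300,360,150,-75,10)])
E
```

```text
[316. 225. 171. -54.] tcp [419.  83. 171.] q [ 0.45  0.34  2.23 -1.11  0.78  0.72] c 0.0 v 0.23
[305. 315. 157. -68.] tcp [371. 153. 157.] q [ 0.65  0.43  2.13 -0.83  1.    0.88] c 0.0 v 0.17
[300. 360. 150. -75.] tcp [345. 191. 150.] q [ 0.74  0.47  2.06 -0.7   1.09  0.96] c 0.0 v 0.16
[ 285.  367.  135. -110.] tcp [225. 202. 135.] q [ 0.77  0.49  2.09 -0.3   1.23  1.32] c 0.0 v 0.27
[ 270.  373.  120. -145.] tcp [127. 273. 120.] q [0.8  0.52 2.1  0.13 1.21 1.67] c 0.0 v 0.28
[ 255.  380.  105. -180.] tcp [ 80. 380. 105.] q [0.84 0.55 2.12 0.58 1.07 1.97] c 0.0 v 0.28
[ 255.  380.  105. -216.] tcp [113. 483. 105.] q [0.84 0.54 2.12 1.   0.87 2.22] c 0.0 v 0.27
[ 255.  380.  105. -252.] tcp [201. 546. 105.] q [0.83 0.54 2.12 1.45 0.6  2.36] c 0.0 v 0.31
[ 255.  380.  105. -270.] tcp [255. 555. 105.] q [0.83 0.54 2.12 1.73 0.45 2.36] c 0.0 v 0.38
[ 225.  347.  105. -293.] tcp [294. 507. 105.] q [0.83 0.51 2.22 2.46 0.34 1.97] c 0.0 v 0.53
[ 210.  330.  105. -305.] tcp [310. 473. 105.] q [0.83 0.5  2.28 2.89 0.34 1.71] c 0.0 v 0.55
[ 203.  270.  108. -328.] tcp [352. 362. 108.] q [0.72 0.46 2.4  3.41 0.42 1.45] c 0.0 v 0.27
[ 200.  240.  110. -340.] tcp [364. 300. 110.] q [0.66 0.44 2.46 3.59 0.47 1.41] c 0.0 v 0.2
[ 224.  136.  110. -364.] tcp [399. 124. 110.] q [0.29 0.42 2.58 3.57 0.57 1.48] c 0.0 v 0.37
[ 230.  110.  110. -370.] tcp [402.  80. 110.] q [0.18 0.42 2.6  3.55 0.59 1.5 ] c 0.0 v 0.39
start C [327. 135. 409.] yaw -40.1
[[[0.1,0.4,1.4],[-1.8,3.0,-0.4],4],[[-1.7,-0.7,0.4],[-1.8,3.0,-0.4],4],[[-1.7,-0.8,0.3],[-1.9,3.0,-0.4],4],[[-1.8,-0.9,0.2],[-1.9,2.9,-0.4],4],[[-1.8,-0.9,0.0],[-1.9,2.9,-0.5],4]]
[[[-1.9,-1.0,-0.1],[-1.9,2.9,-0.5],4],[[-1.9,-1.0,-0.2],[-2.0,2.9,-0.5],4],[[-1.9,-1.1,-0.3],[-2.0,2.9,-0.5],4],[[-2.0,-1.1,-0.5],[-2.0,2.8,-0.5],4],[[-2.0,-1.2,-0.6],[-2.1,2.8,-0.5],4]]
```

The wrist's j4 limit (-1.13) blocks the direct route. The fitted kinematics show the locker pose can be reached if the parcel is carried through a full clockwise turn, upright and over clear bench. Starting that now.

apply_moves:
  increments:
    - [[0.1,0.4,1.4],[-1.8,3.0,-0.4],4]
    - [[-1.7,-0.7,0.4],[-1.8,3.0,-0.4],4]
    - [[-1.7,-0.8,0.3],[-1.9,3.0,-0.4],4]
    - [[-1.8,-0.9,0.2],[-1.9,2.9,-0.4],4]
    - [[-1.8,-0.9,0],[-1.9,2.9,-0.5],4]

```text
t: 16.35
eef_pos: [407.0, 96.5, 173.6]
tcp_rot: [-1.584, -0.658, -1.016]
ft_force: [-0.5, -0.4, -4.4]
opening: 0.592
```

apply_moves:
  increments:
    - [[-1.9,-1.0,-0.1],[-1.9,2.9,-0.5],4]
    - [[-1.9,-1.0,-0.2],[-2.0,2.9,-0.5],4]
    - [[-1.9,-1.1,-0.3],[-2.0,2.9,-0.5],4]
    - [[-2.0,-1.1,-0.5],[-2.0,2.8,-0.5],4]
    - [[-2.0,-1.2,-0.6],[-2.1,2.8,-0.5],4]

```text
t: 16.98
eef_pos: [343.9, 193.0, 159.3]
tcp_rot: [-1.549, -0.699, -1.352]
ft_force: [-0.3, -0.0, -3.6]
opening: 0.591
```

Run:
```python
from plan import *
where()
gen([(265,380,105,-165,10)])
```

```text
t 16.98 tcp [343.9 193.  159.3] grasp [340.9 204.7 173.7] fing [ 0.161 -0.623 -0.765] yaw -76.7 F [-0.3 -0.  -3.6] op 56.2 q [ 0.74  0.45  2.05 -0.69  1.12  0.97]
start C [300. 363. 368.] yaw -76.7
[[[-0.7,0.1,-3.3],[-5.8,6.7,-0.1],4],[[-0.6,0.1,-3.0],[-5.8,6.7,-0.1],4],[[-0.6,0.2,-3.1],[-5.8,6.7,-0.1],4],[[-0.6,0.2,-3.1],[-5.8,6.7,-0.1],4],[[-0.5,0.2,-3.1],[-5.8,6.7,-0.1],4]]
[[[-0.5,0.3,-3.1],[-5.8,6.7,-0.1],4],[[-0.4,0.3,-3.1],[-5.8,6.7,-0.0],4],[[-0.4,0.4,-3.1],[-5.8,6.7,-0.0],4],[[-0.3,0.4,-3.0],[-5.8,6.7,-0.0],4],[[-0.3,0.4,-3.0],[-5.8,6.7,-0.0],4]]
```

Tracking well.

apply_moves:
  increments:
    - [[-0.7,0.1,-3.3],[-5.8,6.7,0],4]
    - [[-0.6,0.1,-3.0],[-5.8,6.7,0],4]
    - [[-0.6,0.2,-3.1],[-5.8,6.7,0],4]
    - [[-0.6,0.2,-3.1],[-5.8,6.7,0],4]
    - [[-0.5,0.2,-3.1],[-5.8,6.7,0],4]

```text
t: 17.6
eef_pos: [188.6, 226.6, 135.7]
tcp_rot: [-1.572, -0.683, -2.132]
ft_force: [0.2, -0.3, -3.0]
opening: 0.588
```

apply_moves:
  increments:
    - [[-0.5,0.3,-3.1],[-5.8,6.7,0],4]
    - [[-0.4,0.3,-3.1],[-5.8,6.7,0],4]
    - [[-0.4,0.4,-3.1],[-5.8,6.7,0],4]
    - [[-0.3,0.4,-3.0],[-5.8,6.7,0],4]
    - [[-0.3,0.4,-3.0],[-5.8,6.7,0],4]

```text
t: 18.23
eef_pos: [92.6, 349.8, 115.4]
tcp_rot: [-1.613, -0.686, -2.901]
ft_force: [0.4, -0.6, -4.0]
opening: 0.588
```

Run:
```python
from plan import *
where()
gen([(255,380,105,-265,10)])
```

```text
t 18.23 tcp [ 92.6 349.8 115.4] grasp [104.3 351.8 130. ] fing [-0.625 -0.11  -0.773] yaw -167.7 F [ 0.4 -0.6 -4. ] op 55.9 q [0.82 0.52 2.11 0.44 1.13 1.85]
start C [263. 380. 326.] yaw -167.7
[[[-0.1,0.2,-2.3],[-6.0,7.6,0.2],4],[[-0.3,0.0,-3.0],[-6.0,7.6,0.2],4],[[-0.3,0.0,-2.9],[-6.0,7.6,0.2],4],[[-0.2,0.0,-2.9],[-6.0,7.6,0.1],4],[[-0.2,0.0,-2.9],[-6.1,7.6,0.1],4]]
[[[-0.2,-0.0,-2.9],[-6.1,7.6,0.1],4],[[-0.2,-0.0,-2.9],[-6.1,7.6,0.0],4],[[-0.2,-0.0,-2.9],[-6.1,7.6,0.0],4],[[-0.2,-0.0,-2.9],[-6.1,7.6,-0.0],4],[[-0.2,-0.1,-2.9],[-6.1,7.6,-0.1],4]]
```

apply_moves:
  increments:
    - [[-0.1,0.2,-2.3],[-6.0,7.6,0.2],4]
    - [[-0.3,0,-3.0],[-6.0,7.6,0.2],4]
    - [[-0.3,0,-2.9],[-6.0,7.6,0.2],4]
    - [[-0.2,0,-2.9],[-6.0,7.6,0.1],4]
    - [[-0.2,0,-2.9],[-6.1,7.6,0.1],4]

```text
t: 18.85
eef_pos: [120.7, 488.7, 116.4]
tcp_rot: [-1.609, -0.696, 2.511]
ft_force: [-0.3, 0.3, -3.5]
opening: 0.59
```

apply_moves:
  increments:
    - [[-0.2,0,-2.9],[-6.1,7.6,0.1],4]
    - [[-0.2,0,-2.9],[-6.1,7.6,0],4]
    - [[-0.2,0,-2.9],[-6.1,7.6,0],4]
    - [[-0.2,0,-2.9],[-6.1,7.6,0],4]
    - [[-0.2,-0.1,-2.9],[-6.1,7.6,0],4]

```text
t: 19.48
eef_pos: [247.4, 560.7, 120.8]
tcp_rot: [-1.587, -0.722, 1.625]
ft_force: [0.2, 0.6, -3.0]
opening: 0.594
```

Run:
```python
from plan import *
where()
gen([(210,330,105,-305,10)])
```

```text
t 19.48 tcp [247.4 560.7 120.8] grasp [247.8 548.3 134.9] fing [-0.02   0.661 -0.75 ] yaw -267.5 F [ 0.2  0.6 -3. ] op 56.5 q [0.84 0.52 2.12 1.7  0.48 2.36]
start C [253. 381. 325.] yaw -267.5
[[[-0.9,-0.6,-0.4],[-2.4,2.9,0.2],4],[[-0.5,-0.2,-0.7],[-2.4,2.9,0.2],4],[[-0.5,-0.3,-0.8],[-2.4,2.9,0.2],4],[[-0.6,-0.3,-0.8],[-2.4,2.9,0.2],4],[[-0.6,-0.3,-0.8],[-2.4,2.9,0.2],4]]
[[[-0.6,-0.3,-0.9],[-2.4,2.9,0.2],4],[[-0.6,-0.3,-0.9],[-2.4,2.9,0.2],4],[[-0.6,-0.3,-1.0],[-2.4,2.9,0.1],4],[[-0.6,-0.3,-1.0],[-2.4,2.9,0.1],4],[[-0.6,-0.3,-1.0],[-2.4,2.9,0.1],4]]
```

apply_moves:
  increments:
    - [[-0.9,-0.4,-0.4],[-2.4,2.9,0.2],4]
    - [[-0.5,-0.2,-0.7],[-2.4,2.9,0.2],4]
    - [[-0.5,-0.3,-0.8],[-2.4,2.9,0.2],4]
    - [[-0.6,-0.3,-0.8],[-2.4,2.9,0.2],4]
    - [[-0.6,-0.3,-0.8],[-2.4,2.9,0.2],4]

```text
t: 20.1
eef_pos: [281.5, 524.5, 118.7]
tcp_rot: [-1.585, -0.72, 1.288]
ft_force: [0.8, 0.2, -2.9]
opening: 0.591
```

apply_moves:
  increments:
    - [[-0.6,-0.3,-0.9],[-2.4,2.9,0.2],4]
    - [[-0.6,-0.3,-0.9],[-2.4,2.9,0.2],4]
    - [[-0.6,-0.3,-1.0],[-2.4,2.9,0.1],4]
    - [[-0.6,-0.3,-1.0],[-2.4,2.9,0.1],4]
    - [[-0.6,-0.3,-1.0],[-2.4,2.9,0.1],4]

```text
t: 20.72
eef_pos: [313.4, 474.6, 117.4]
tcp_rot: [-1.581, -0.724, 0.95]
ft_force: [-0.1, -0.1, -3.5]
opening: 0.588
```

Run:
```python
from plan import *
where()
W=[(200,240,110,-340,5),(230,110,110,-370,5)]
path(W,verbose=True); gen(W)
```

```text
t 20.73 tcp [313.4 474.6 117.4] grasp [306.  464.5 131.4] fing [ 0.393  0.533 -0.749] yaw 54.0 F [-0.1 -0.1 -3.5] op 55.9 q [0.84 0.48 2.28 2.96 0.34 1.66]
[ 201.  258.  111. -261.] tcp [174. 431. 111.] q [-1.78  1.79  2.79  4.28  0.06  2.69] c 22.3682 v 4.08
[ 200.  240.  110. -340.] tcp [364. 300. 110.] q [-3.1   1.84  2.79  4.28  0.43  2.69] c 25.7679 v 4.76
[ 224.  136.  110. -364.] tcp [399. 124. 110.] q [-3.1   1.83  2.79  4.28  0.09  2.69] c 24.522 v 0.22
[ 230.  110.  110. -370.] tcp [402.  80. 110.] q [-3.1   1.85  2.79  4.28  0.06  2.69] c 24.6098 v 0.08
start C [206. 330. 321.] yaw -306.0
[[[-1.7,-1.3,-2.9],[-4.5,5.1,0.2],4],[[-1.3,-0.9,-3.2],[-4.5,5.1,0.2],4],[[-1.1,-0.8,-3.4],[-4.4,5.2,0.2],4],[[-1.0,-0.7,-3.5],[-4.4,5.2,0.2],4],[[-0.9,-0.6,-3.6],[-4.4,5.2,0.2],4]]
[[[-0.3,-0.3,-4.5],[-3.9,4.6,0.2],4],[[-0.1,-0.1,-4.5],[-3.9,4.6,0.2],4],[[0.1,0.1,-4.5],[-3.9,4.6,0.2],4],[[0.3,0.3,-4.4],[-3.8,4.6,0.2],4],[[0.5,0.4,-4.4],[-3.8,4.6,0.1],4]]
```

apply_moves:
  increments:
    - [[-1.7,-1.3,-2.9],[-4.5,5.1,0.2],4]
    - [[-1.3,-0.9,-3.2],[-4.5,5.1,0.2],4]
    - [[-1.1,-0.8,-3.4],[-4.4,5.2,0.2],4]
    - [[-1.0,-0.7,-3.5],[-4.4,5.2,0.2],4]
    - [[-0.9,-0.6,-3.6],[-4.4,5.2,0.2],4]

```text
t: 21.35
eef_pos: [366.8, 295.5, 117.6]
tcp_rot: [-1.574, -0.726, 0.336]
ft_force: [0.2, 1.5, -4.0]
opening: 0.592
```

```bash
sed -i 's/^    cur=np.array(\[C\[0\],C\[1\],P\[2\],yaw\]); worst=0/    yaw=W[0][3]+((yaw-W[0][3]+180)%360-180); cur=np.array([C[0],C[1],P[2],yaw])/' plan.py
python3 - <<'E'
from plan import *
where()
W=[(230,110,110,-370,5),(300,80,95,-388,5),(350,83,80,-403,4)]
path(W); gen(W[:2])
E
```

```text
t 21.35 tcp [366.8 295.5 117.6] grasp [355.  291.4 131.7] fing [ 0.628  0.216 -0.748] yaw 19.099999999999994 F [ 0.2  1.5 -4. ] op 56.3 q [0.66 0.43 2.47 3.61 0.5  1.4 ]
[ 223.  135.  112. -364.] tcp [398. 123. 112.] q [0.28 0.42 2.58 3.57 0.57 1.48] c 0.0 v 0.37
[ 230.  110.  110. -370.] tcp [402.  80. 110.] q [0.18 0.42 2.6  3.55 0.59 1.5 ] c 0.0 v 0.38
[ 286.   86.   98. -384.] tcp [445.  14.  98.] q [0.06 0.47 2.5  3.75 0.56 1.42] c 0.0 v 0.14
[ 300.   80.   95. -388.] tcp [455.  -2.  95.] q [0.04 0.49 2.48 3.81 0.55 1.4 ] c 0.0 v 0.16
[ 350.   83.   80. -403.] tcp [478. -36.  80.] q [0.05 0.55 2.37 4.19 0.56 1.26] c 0.0 v 0.24
start C [196. 237. 321.] yaw -340.9
[[[-0.7,-0.4,-4.3],[-3.9,4.4,0.2],4],[[-0.1,0.1,-4.4],[-3.8,4.4,0.2],4],[[0.1,0.3,-4.4],[-3.8,4.4,0.2],4],[[0.3,0.5,-4.3],[-3.8,4.4,0.2],4],[[0.5,0.6,-4.3],[-3.8,4.4,0.2],4]]
[[[0.9,1.2,-1.4],[-2.3,2.7,0.2],4],[[0.9,1.2,-1.4],[-2.3,2.7,0.2],4],[[0.9,1.2,-1.3],[-2.3,2.8,0.2],4],[[0.9,1.2,-1.2],[-2.3,2.8,0.2],4],[[0.9,1.2,-1.1],[-2.3,2.8,0.2],4]]
```

apply_moves:
  increments:
    - [[-0.7,-0.4,-4.3],[-3.9,4.4,0.2],4]
    - [[-0.1,0.1,-4.4],[-3.8,4.4,0.2],4]
    - [[0.1,0.3,-4.4],[-3.8,4.4,0.2],4]
    - [[0.3,0.5,-4.3],[-3.8,4.4,0.2],4]
    - [[0.5,0.6,-4.3],[-3.8,4.4,0.2],4]

```text
t: 21.98
eef_pos: [404.9, 74.2, 116.4]
tcp_rot: [-1.567, -0.725, -0.189]
ft_force: [0.4, -0.2, -3.9]
opening: 0.59
```

apply_moves:
  increments:
    - [[0.9,1.2,-1.4],[-2.3,2.7,0.2],4]
    - [[0.9,1.2,-1.4],[-2.3,2.7,0.2],4]
    - [[0.9,1.2,-1.3],[-2.3,2.8,0.2],4]
    - [[0.9,1.2,-1.2],[-2.3,2.8,0.2],4]
    - [[0.9,1.2,-1.1],[-2.3,2.8,0.2],4]

```text
t: 22.6
eef_pos: [458.4, -14.8, 106.5]
tcp_rot: [-1.554, -0.719, -0.524]
ft_force: [-0.2, -0.9, -3.7]
opening: 0.589
```

Run:
```python
from plan import *
where(); print(w2L(pose()[0]))
for cam in("side","top"):
    p=read_camera(cam); save(p,cam+"6.png")
    for t in["locker_mouth","locker","parcel","door_edge"]:
        for d in nets.mark_of(p,t)[:2]:print(cam,t,round(d["confidence"],2),cam2w(p,d["point"]).round())
a=cv2.imread("pics/side6.png")[60:260,230:470];b=cv2.imread("pics/top6.png")[110:310,270:470]
cv2.imwrite("pics/c6.png",cv2.resize(np.hstack([a,b]),None,fx=1.8,fy=1.8))
gen([(350,83,80,-403,5)])
```

```text
t 22.6 tcp [458.4 -14.8 106.5] grasp [447.5  -8.9 120.6] fing [ 0.579 -0.315 -0.752] yaw -29.4 F [-0.2 -0.9 -3.7] op 56.0 q [0.02 0.46 2.48 3.81 0.55 1.4 ]
[-268.44663236   13.75337293]
side locker_mouth 0.75 [ 526. -115.   22.]
side locker 0.63 [ 624. -225.    1.]
side locker 0.17 [640. 400.   1.]
side parcel 0.85 [704. 190.   2.]
side parcel 0.58 [462. -14.  77.]
side door_edge 0.82 [496. 191.  14.]
side door_edge 0.34 [640. 401.   1.]
top locker_mouth 0.64 [ 525. -114.   19.]
top locker 0.95 [ 626. -221.    2.]
top parcel 0.82 [462. -13.  72.]
top parcel 0.69 [707. 189.  -4.]
top door_edge 0.79 [492. 193.  22.]
start C [300.  71. 311.] yaw -389.2
[[[-0.1,0.6,-0.4],[-1.9,2.0,0.2],4],[[0.2,0.8,-0.1],[-1.9,2.0,0.2],4],[[0.2,0.8,-0.1],[-1.9,2.0,0.2],4],[[0.1,0.8,-0.1],[-1.9,2.0,0.2],4],[[0.1,0.8,-0.0],[-1.9,2.0,0.2],4]]
```

View pics/c6.png

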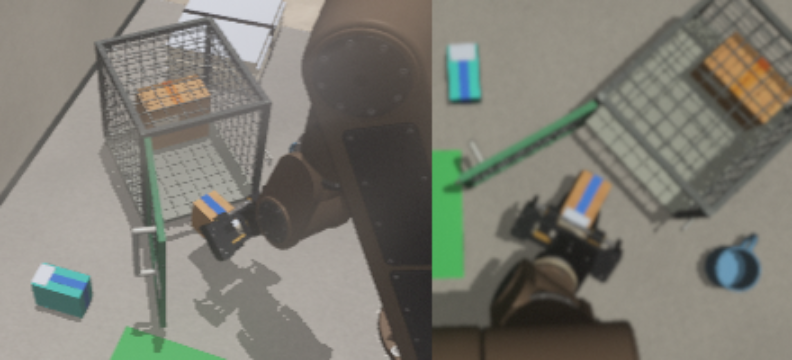

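The parcel is upright in the gripper at the locker mouth: side crop (210,210), top crop (587,200), label end out. The door stands open and the scene is undisturbed. Now align and insert.

Run:
```python
from plan import *
q=readout.state()["joints"]
for x,z,yaw in [(-235,80,-43),(-190,75,-46),(-150,72,-48.5),(-110,70,-48.5),(-70,62,-48.5)]:
    q,c=ik(np.array([*L2w(x,0),z]),orient(yaw,40),q,True);print(x,q.round(2),round(c,4))
rows([([*L2w(-225,2),80],-43,40,5),([*L2w(-135,0),70],-48.5,40,5)],4)
```

```text
-235 [0.01 0.54 2.39 4.12 0.56 1.3 ] 0.0
-190 [-0.06  0.57  2.32  4.16  0.53  1.23] 0.0
-150 [-0.12  0.59  2.25  4.22  0.51  1.15] 0.0
-110 [-0.18  0.61  2.19  4.22  0.47  1.09] 0.0
-70 [-0.23  0.64  2.12  4.21  0.44  1.04] 0.0
[[[0.3,0.9,-0.5],[-1.9,2.0,0.2],4],[[0.3,0.9,-0.5],[-1.9,2.0,0.2],4],[[0.3,0.9,-0.4],[-1.9,2.0,0.2],4],[[0.3,0.9,-0.4],[-1.9,2.0,0.2],4],[[0.3,0.9,-0.4],[-1.9,2.0,0.2],4]]
[[[1.2,1.3,-0.2],[-0.7,0.8,0.0],4],[[1.2,1.3,-0.2],[-0.7,0.8,-0.0],4],[[1.2,1.3,-0.1],[-0.7,0.8,0.0],4],[[1.2,1.3,-0.1],[-0.7,0.8,0.0],4],[[1.2,1.3,-0.1],[-0.7,0.8,-0.0],4]]
```

apply_moves:
  increments:
    - [[0.3,0.9,-0.5],[-1.9,2.0,0.2],4]
    - [[0.3,0.9,-0.5],[-1.9,2.0,0.2],4]
    - [[0.3,0.9,-0.4],[-1.9,2.0,0.2],4]
    - [[0.3,0.9,-0.4],[-1.9,2.0,0.2],4]
    - [[0.3,0.9,-0.4],[-1.9,2.0,0.2],4]

```text
t: 23.72
eef_pos: [478.2, -54.9, 80.4]
tcp_rot: [-1.573, -0.697, -0.753]
ft_force: [-1.0, -0.9, -3.5]
opening: 0.589
```

Run:
```python
from plan import *
where(); print(w2L(pose()[0]))
rows([([*L2w(-140,0),72],-47.5,40,5)],4)
```

```text
t 23.73 tcp [478.2 -54.9  80.4] grasp [469.4 -46.6  94.8] fing [ 0.467 -0.44  -0.767] yaw -43.2 F [-1.  -0.9 -3.5] op 56.0 q [-0.    0.54  2.38  4.13  0.55  1.28]
[-225.31873599    2.02789417]
[[[1.2,1.2,-0.2],[-0.5,0.7,-0.0],4],[[1.2,1.2,-0.2],[-0.5,0.7,-0.0],4],[[1.2,1.2,-0.1],[-0.5,0.7,-0.0],4],[[1.2,1.2,-0.1],[-0.5,0.7,-0.0],4],[[1.2,1.2,-0.1],[-0.5,0.7,-0.0],4]]
```

apply_moves:
  increments:
    - [[1.2,1.2,-0.2],[-0.5,0.7,0],4]
    - [[1.2,1.2,-0.2],[-0.5,0.7,0],4]
    - [[1.2,1.2,-0.1],[-0.5,0.7,0],4]
    - [[1.2,1.2,-0.1],[-0.5,0.7,0],4]
    - [[1.2,1.2,-0.1],[-0.5,0.7,0],4]

```text
t: 24.35
eef_pos: [536.6, -123.6, 72.6]
tcp_rot: [-1.565, -0.697, -0.834]
ft_force: [0.4, -0.0, -3.1]
opening: 0.594
```

Run:
```python
from plan import *
where(); print(w2L(pose()[0]))
rows([([*L2w(-72,0),64],-47.5,40,5)],4)
```

```text
t 24.35 tcp [ 536.6 -123.6   72.6] grasp [ 528.4 -114.8   87. ] fing [ 0.435 -0.472 -0.767] yaw -47.6 F [ 0.4 -0.  -3.1] op 56.5 q [-0.15  0.59  2.24  4.19  0.49  1.14]
[-135.14977947    0.22787048]
[[[0.9,0.9,-0.0],[-0.0,-0.0,-0.0],4],[[0.9,0.9,-0.0],[-0.0,-0.0,-0.0],4],[[0.9,0.9,-0.0],[-0.0,-0.0,-0.0],4],[[0.9,0.9,-0.0],[-0.0,-0.0,-0.0],4],[[0.9,0.9,-0.0],[-0.0,-0.0,-0.0],4]]
```

apply_moves:
  increments:
    - [[0.9,0.9,0],[0,0,0],4]
    - [[0.9,0.9,0],[0,0,0],4]
    - [[0.9,0.9,0],[0,0,0],4]
    - [[0.9,0.9,0],[0,0,0],4]
    - [[0.7,0.7,0],[0,0,0],4]

```text
t: 24.98
eef_pos: [580.2, -171.9, 66.6]
tcp_rot: [-1.566, -0.697, -0.834]
ft_force: [-0.3, 0.2, -3.2]
opening: 0.594
```

Run:
```python
from plan import *
where(); print(w2L(pose()[0]))
P,Q=pose(); print(Q.inv().apply([0,0,-10])/10)
```

```text
t 24.98 tcp [ 580.2 -171.9   66.6] grasp [ 572.1 -163.    81. ] fing [ 0.435 -0.472 -0.767] yaw -47.6 F [-0.3  0.2 -3.2] op 56.5 q [-0.24  0.63  2.13  4.19  0.42  1.04]
[-70.09620104   0.91765768]
[-0.64176122  0.7668954  -0.00373973]
```

apply_moves:
  increments:
    - [[-0.2,0.2,0],[0,0,0],4]
    - [[-0.2,0.2,0],[0,0,0],4]
    - [[-0.1,0.2,0],[0,0,0],4]
    - [[-0.1,0.1,0],[0,0,0],4]
    - [[0,0,0],[0,0,0],4]

```text
t: 25.6
eef_pos: [579.8, -171.3, 56.3]
tcp_rot: [-1.566, -0.696, -0.834]
ft_force: [0.4, 0.3, -3.6]
opening: 0.59
```

Run:
```python
from plan import *
where(); print(w2L(pose()[0]),readout.state()["moment"])
```

```text
t 25.6 tcp [ 579.8 -171.3   56.3] grasp [ 571.6 -162.5   70.8] fing [ 0.434 -0.472 -0.768] yaw -47.6 F [ 0.4  0.3 -3.6] op 56.1 q [-0.24  0.65  2.13  4.15  0.44  1.09]
[-70.82851118   0.91262502] [0.6103967  0.35124286 0.02253741]
```

apply_moves:
  increments:
    - [[-0.06,0.08,0],[0,0,0],4]
    - [[-0.06,0.08,0],[0,0,0],4]
    - [[0,0,0],[0,0,0],4]
    - [[0,0,0],[0,0,0],4]
    - [[0,0,0],[0,0,0],4]

```text
t: 26.22
eef_pos: [580.1, -171.2, 55.4]
tcp_rot: [-1.565, -0.698, -0.834]
ft_force: [-0.2, 0.8, -2.4]
opening: 0.59
```

Run:
```python
from plan import *
where()
```

```text
t 26.23 tcp [ 580.1 -171.2   55.4] grasp [ 571.9 -162.3   69.8] fing [ 0.436 -0.472 -0.766] yaw -47.6 F [-0.2  0.8 -2.4] op 56.1 q [-0.24  0.65  2.13  4.14  0.44  1.1 ]
```

apply_moves:
  increments:
    - [[-0.06,0.08,0],[0,0,0],4]
    - [[-0.06,0.08,0],[0,0,0],4]
    - [[0,0,0],[0,0,0],4]
    - [[0,0,0],[0,0,0],6.5]
    - [[0,0,0],[0,0,0],8]

```text
t: 26.85
eef_pos: [580.9, -171.7, 55.7]
tcp_rot: [-1.564, -0.703, -0.835]
ft_force: [-0.2, 0.5, -0.3]
opening: 0.735
```

apply_moves:
  increments:
    - [[0,0,0],[0,0,0],8]
    - [[0,0,0],[0,0,0],8]
    - [[0,0,0],[0,0,0],8]
    - [[0,0,0],[0,0,0],8]
    - [[0,0,0],[0,0,0],8]

```text
t: 27.48
eef_pos: [581.1, -171.9, 55.7]
tcp_rot: [-1.564, -0.703, -0.835]
ft_force: [-0.1, 0.0, -0.2]
opening: 0.842
```

Run:
```python
from plan import *
where()
for cam in("side","top"):
    p=read_camera(cam); save(p,cam+"7.png")
    for t in["parcel","parcel_label","stored_carton"]:
        for d in nets.mark_of(p,t)[:3]:w=cam2w(p,d["point"]);print(cam,t,round(d["confidence"],2),w.round(),w2L(w).round())
a=cv2.imread("pics/side7.png")[90:220,280:440];b=cv2.imread("pics/top7.png")[130:260,340:500]
cv2.imwrite("pics/c7.png",cv2.resize(np.hstack([a,b]),None,fx=2.5,fy=2.5))
```

```text
t 27.48 tcp [ 581.1 -171.9   55.7] grasp [ 572.9 -163.    70. ] fing [ 0.439 -0.475 -0.763] yaw -47.6 F [-0.1  0.  -0.2] op 80.1 q [-0.23  0.65  2.13  4.13  0.45  1.11]
side parcel 0.69 [704. 186.  -2.] [-256.  330.]
side parcel 0.64 [ 581. -173.   27.] [-69.   1.]
side parcel_label 0.78 [760. 186.  33.] [-219.  373.]
side parcel_label 0.66 [ 547. -140.   61.] [-116.   -3.]
side parcel_label 0.43 [459. 561.  -1.] [-699.  396.]
side stored_carton 0.97 [ 674. -315.   24.] [ 99. -24.]
top parcel 0.72 [706. 190.   0.] [-258.  335.]
top parcel 0.58 [ 585. -172.   25.] [-66.   4.]
top parcel_label 0.83 [758. 191.  34.] [-224.  374.]
top parcel_label 0.71 [ 552. -133.   62.] [-118.    6.]
top stored_carton 0.9 [ 671. -314.   27.] [ 97. -25.]
```

View pics/c7.png

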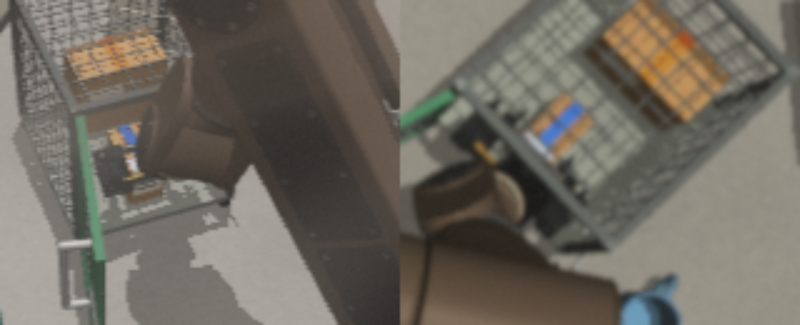

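The parcel stands in the locker, released: top crop (560,120), locker x about -68, label end out at about -117. The force is near zero. Retreating straight back along the fingers.

apply_moves:
  increments:
    - [[0,-1.0,0],[0,0,0],8]
    - [[0,-1.5,0],[0,0,0],8]
    - [[0,-3,0],[0,0,0],8]
    - [[0,-4,0],[0,0,0],8]
    - [[0,-4,0],[0,0,0],8]

```text
t: 28.5
eef_pos: [506.2, -118.0, 139.0]
tcp_rot: [-1.532, -0.727, -0.831]
ft_force: [-0.5, -0.7, -0.3]
opening: 0.837
```

```bash
cat >> plan.py <<'E'
def tool2(q):
    P,T=tool(q); return P,T*R.from_euler("y",180,degrees=True)
def jpath(Q,ns,op,show=1):
    q=np.array(readout.state()["joints"]); P,T=pose(); out=[]
    for t,n in zip(Q,ns):
        t=np.array(t,float)
        for i in range(n):
            qi=q+(t-q)*(i+1)/n; Pn,Tn=tool2(qi); rv=np.degrees((T.inv()*Tn).as_rotvec()); d=T.inv().apply(Pn-P)/10
            out.append([d.round(1).tolist(),rv.round(1).tolist(),op]); y=Tn.apply([0,1,0])
            if show: print(len(out),"tcp",Pn.round(),"f",y.round(2),"wr",(Pn-272*y).round(),"ang",np.linalg.norm(rv).round(1),"d",np.linalg.norm(d).round(1),"q",qi.round(2))
            P,T=Pn,Tn
        q=t
    return out
def pr(o):
    for i in range(0,len(o),5): print(str(o[i:i+5]).replace(" ",""))
E
python3 - <<'E'
from plan import *
where(); print(w2L(pose()[0]))
qh,c=ik(np.array([550.5,169,340]),orient(-152,0),np.array([.19,.3,1.6,0,1.2,1.3]),True); print(qh.round(2),c)
jpath([[-.1,.3,2.25,3.9,.5,1.2],[-.15,.05,2.25,1.6,.6,1.2],[-.1,.05,2.25,0.1,.7,1.2],qh],[4,12,8,5],6)
E
```

```text
t 28.5 tcp [ 506.2 -118.   139. ] grasp [ 497.3 -109.3  153. ] fing [ 0.477 -0.464 -0.746] yaw -46.1 F [-0.5 -0.7 -0.3] op 79.6 q [-0.15  0.42  2.29  4.28  0.44  1.01]
[-159.52026436  -18.79812342]
[ 0.18  0.32  1.5  -0.    1.32  1.27] 1.7422452310541985e-29
1 tcp [ 525. -111.  164.] f [ 0.55 -0.46 -0.7 ] wr [376.  14. 355.] ang 5.2 d 3.2 q [-0.14  0.39  2.28  4.18  0.45  1.06]
2 tcp [ 542. -102.  191.] f [ 0.62 -0.45 -0.65] wr [375.  20. 367.] ang 5.2 d 3.3 q [-0.13  0.36  2.27  4.09  0.47  1.1 ]
3 tcp [558. -92. 219.] f [ 0.68 -0.43 -0.59] wr [373.  25. 380.] ang 5.3 d 3.4 q [-0.11  0.33  2.26  3.99  0.48  1.15]
4 tcp [573. -80. 247.] f [ 0.74 -0.41 -0.53] wr [371.  30. 393.] ang 5.3 d 3.4 q [-0.1   0.3   2.25  3.9   0.5   1.2 ]
5 tcp [587. -65. 270.] f [ 0.81 -0.35 -0.48] wr [367.  29. 400.] ang 10.9 d 3.0 q [-0.1   0.28  2.25  3.71  0.51  1.2 ]
6 tcp [597. -47. 291.] f [ 0.86 -0.28 -0.43] wr [363.  28. 408.] ang 10.9 d 3.0 q [-0.11  0.26  2.25  3.52  0.52  1.2 ]
7 tcp [604. -25. 310.] f [ 0.9  -0.19 -0.39] wr [359.  27. 415.] ang 10.9 d 2.9 q [-0.11  0.24  2.25  3.32  0.52  1.2 ]
[... 1931 characters left out ...]
2 ]
24 tcp [352.  48. 208.] f [ 0.15  0.05 -0.99] wr [312.  35. 477.] ang 11.0 d 3.1 q [-0.1   0.05  2.25  0.1   0.7   1.2 ]
25 tcp [401.  64. 233.] f [ 0.12  0.05 -0.99] wr [369.  50. 503.] ang 4.1 d 5.7 q [-0.04  0.1   2.1   0.08  0.82  1.21]
26 tcp [445.  85. 259.] f [ 0.08  0.05 -1.  ] wr [422.  71. 529.] ang 4.0 d 5.5 q [0.01 0.16 1.95 0.06 0.95 1.23]
27 tcp [486. 109. 285.] f [ 0.05  0.04 -1.  ] wr [471.  99. 557.] ang 3.8 d 5.4 q [0.07 0.21 1.8  0.04 1.07 1.24]
28 tcp [521. 138. 312.] f [ 0.03  0.02 -1.  ] wr [514. 132. 584.] ang 3.7 d 5.3 q [0.13 0.27 1.65 0.02 1.2  1.25]
29 tcp [550. 169. 340.] f [ 0.  0. -1.] wr [550. 169. 612.] ang 3.5 d 5.1 q [ 0.18  0.32  1.5  -0.    1.32  1.27]
```

Run:
```python
from plan import *
jpath([[0,.28,2.52,4.15,.5,1.1],[.1,-.0,2.65,3.3,.4,1.2],[.1,-.1,2.6,1.6,.45,1.2],[.1,0,2.4,.1,.6,1.2]],[5,6,9,8],6)
```

```text
1 tcp [ 487. -100.  143.] f [ 0.49 -0.45 -0.75] wr [354.  24. 346.] ang 2.1 d 2.7 q [-0.12  0.39  2.34  4.25  0.45  1.03]
2 tcp [467. -84. 147.] f [ 0.5  -0.44 -0.74] wr [331.  37. 350.] ang 2.2 d 2.6 q [-0.09  0.36  2.38  4.23  0.46  1.04]
3 tcp [446. -69. 151.] f [ 0.51 -0.43 -0.74] wr [307.  48. 353.] ang 2.2 d 2.5 q [-0.06  0.33  2.43  4.2   0.48  1.06]
4 tcp [425. -56. 154.] f [ 0.52 -0.42 -0.74] wr [283.  58. 356.] ang 2.2 d 2.5 q [-0.03  0.31  2.47  4.18  0.49  1.08]
5 tcp [404. -43. 157.] f [ 0.53 -0.41 -0.74] wr [258.  67. 359.] ang 2.2 d 2.5 q [0.   0.28 2.52 4.15 0.5  1.1 ]
6 tcp [405. -23. 173.] f [ 0.6  -0.34 -0.72] wr [241.  71. 369.] ang 8.4 d 2.6 q [0.02 0.23 2.54 4.01 0.48 1.12]
7 tcp [403.  -1. 188.] f [ 0.66 -0.28 -0.7 ] wr [223.  75. 377.] ang 8.3 d 2.6 q [0.03 0.19 2.56 3.87 0.47 1.13]
8 tcp [397.  22. 201.] f [ 0.71 -0.2  -0.68] wr [204.  78. 385.] ang 8.3 d 2.7 q [0.05 0.14 2.58 3.72 0.45 1.15]
9 tcp [387.  44. 212.] f [ 0.74 -0.13 -0.66] wr [186.  80. 391.] ang 8.3 d 2.7 q [0.07 0.09 2.61 3.58 0.43 1.17]
10 tcp [375.  66. 222.] f [ 0.76 -0.06 -0.64] wr [167.  
[... 1516 characters left out ...]
207. 208.] f [ 0.31  0.45 -0.84] wr [179.  84. 435.] ang 10.8 d 1.2 q [ 0.1  -0.06  2.52  1.04  0.51  1.2 ]
24 tcp [261. 195. 200.] f [ 0.26  0.4  -0.88] wr [191.  85. 438.] ang 10.8 d 1.5 q [ 0.1  -0.05  2.5   0.85  0.52  1.2 ]
25 tcp [260. 179. 192.] f [ 0.21  0.34 -0.92] wr [203.  86. 442.] ang 10.8 d 1.8 q [ 0.1  -0.04  2.48  0.66  0.54  1.2 ]
26 tcp [261. 159. 187.] f [ 0.17  0.26 -0.95] wr [214.  87. 445.] ang 10.8 d 2.1 q [ 0.1  -0.02  2.45  0.48  0.56  1.2 ]
27 tcp [266. 135. 183.] f [ 0.15  0.17 -0.97] wr [226.  89. 448.] ang 10.8 d 2.4 q [ 0.1  -0.01  2.42  0.29  0.58  1.2 ]
28 tcp [275. 109. 183.] f [ 0.14  0.07 -0.99] wr [237.  90. 451.] ang 10.7 d 2.8 q [0.1 0.  2.4 0.1 0.6 1.2]
```

Run:
```python
from plan import *
o=jpath([[0,.28,2.52,4.15,.5,1.1],[.15,.1,2.5,3.3,.3,1.2],[.2,.06,2.48,1.6,.3,1.2],[.2,.1,2.3,.05,.6,1.25]],[5,5,8,7],6)
pr(o[:10])
```

```text
1 tcp [ 487. -100.  143.] f [ 0.49 -0.45 -0.75] wr [354.  24. 346.] ang 2.1 d 2.7 q [-0.12  0.39  2.34  4.25  0.45  1.03]
2 tcp [467. -84. 147.] f [ 0.5  -0.44 -0.74] wr [331.  37. 350.] ang 2.2 d 2.6 q [-0.09  0.36  2.38  4.23  0.46  1.04]
3 tcp [446. -69. 151.] f [ 0.51 -0.43 -0.74] wr [307.  48. 353.] ang 2.2 d 2.5 q [-0.06  0.33  2.43  4.2   0.48  1.06]
4 tcp [425. -56. 154.] f [ 0.52 -0.42 -0.74] wr [283.  58. 356.] ang 2.2 d 2.5 q [-0.03  0.31  2.47  4.18  0.49  1.08]
5 tcp [404. -43. 157.] f [ 0.53 -0.41 -0.74] wr [258.  67. 359.] ang 2.2 d 2.5 q [0.   0.28 2.52 4.15 0.5  1.1 ]
6 tcp [420. -10. 173.] f [ 0.62 -0.31 -0.72] wr [252.  75. 369.] ang 10.8 d 4.0 q [0.03 0.24 2.52 3.98 0.46 1.12]
7 tcp [430.  24. 187.] f [ 0.68 -0.21 -0.7 ] wr [245.  82. 378.] ang 10.6 d 3.9 q [0.06 0.21 2.51 3.81 0.42 1.14]
8 tcp [432.  58. 201.] f [ 0.72 -0.11 -0.69] wr [237.  89. 388.] ang 10.5 d 3.7 q [0.09 0.17 2.51 3.64 0.38 1.16]
9 tcp [429.  90. 214.] f [ 0.74 -0.02 -0.67] wr [229.  96. 397.] ang 10.4 d 3.4 q [0.12 0.14 2.5  3.47 0.34 1.18]
10 tcp [422. 119. 224.] f [ 0.74  0.06 -0.67] wr [22
[... 1451 characters left out ...]
314. 195. 182.] f [ 0.18  0.27 -0.94] wr [265. 121. 439.] ang 12.4 d 2.0 q [0.2  0.09 2.35 0.49 0.51 1.24]
24 tcp [315. 170. 179.] f [ 0.15  0.17 -0.97] wr [275. 123. 444.] ang 12.4 d 2.5 q [0.2  0.09 2.33 0.27 0.56 1.24]
25 tcp [321. 140. 179.] f [ 0.13  0.06 -0.99] wr [285. 125. 448.] ang 12.4 d 3.1 q [0.2  0.1  2.3  0.05 0.6  1.25]
[[[-1.7,-2.1,-0.2],[0.9,-2.0,-0.0],6],[[-1.6,-2.0,-0.2],[0.9,-2.0,-0.1],6],[[-1.6,-1.9,-0.3],[0.9,-2.0,-0.1],6],[[-1.6,-1.9,-0.3],[1.0,-2.0,-0.1],6],[[-1.6,-1.9,-0.3],[1.0,-1.9,-0.1],6]]
[[[0.6,-1.6,3.6],[7.1,-7.9,-2.0],6],[[0.6,-1.6,3.5],[6.5,-8.2,-1.9],6],[[0.7,-1.5,3.3],[5.9,-8.5,-1.8],6],[[0.7,-1.4,3.1],[5.3,-8.8,-1.7],6],[[0.7,-1.4,2.8],[4.6,-9.1,-1.6],6]]
```

apply_moves:
  increments:
    - [[-1.7,-2.1,-0.2],[0.9,-2.0,0],8]
    - [[-1.6,-2.0,-0.2],[0.9,-2.0,0],6]
    - [[-1.6,-1.9,-0.3],[0.9,-2.0,0],6]
    - [[-1.6,-1.9,-0.3],[1.0,-2.0,0],6]
    - [[-1.6,-1.9,-0.3],[1.0,-1.9,0],6]

```text
t: 29.12
eef_pos: [398.7, -40.8, 161.9]
tcp_rot: [-1.603, -0.732, -0.594]
ft_force: [0.3, 0.1, -0.1]
opening: 0.632
```

apply_moves:
  increments:
    - [[0.6,-1.6,3.6],[7.1,-7.9,-2.0],6]
    - [[0.6,-1.6,3.5],[6.5,-8.2,-1.9],6]
    - [[0.7,-1.5,3.3],[5.9,-8.5,-1.8],6]
    - [[0.7,-1.4,3.1],[5.3,-8.8,-1.7],6]
    - [[0.7,-1.4,2.8],[4.6,-9.1,-1.6],6]

```text
t: 29.75
eef_pos: [409.7, 128.2, 232.0]
tcp_rot: [-1.856, -0.802, 0.501]
ft_force: [0.5, 0.8, 0.1]
opening: 0.632
```

Run:
```python
from plan import *
where()
o=jpath([[.2,.06,2.48,1.6,.3,1.2],[.2,.1,2.3,.05,.6,1.25]],[10,10],6,0)
pr(o[:10])
```

```text
t 29.75 tcp [409.7 128.2 232. ] grasp [395.8 126.6 244.6] fing [ 0.74   0.084 -0.667] yaw 16.799999999999997 F [0.5 0.8 0.1] op 60.1 q [0.18 0.06 2.51 3.33 0.27 1.17]
[[[0.6,-0.1,1.4],[2.4,-9.4,-1.4],6],[[0.6,-0.0,1.2],[2.4,-9.4,-1.4],6],[[0.6,-0.0,1.2],[2.4,-9.4,-1.4],6],[[0.6,-0.0,1.2],[2.4,-9.4,-1.4],6],[[0.6,-0.0,1.2],[2.4,-9.4,-1.4],6]]
[[[0.6,-0.0,1.2],[2.4,-9.4,-1.3],6],[[0.6,-0.0,1.1],[2.5,-9.4,-1.3],6],[[0.6,-0.0,1.1],[2.5,-9.4,-1.3],6],[[0.5,-0.0,1.1],[2.5,-9.4,-1.3],6],[[0.5,-0.0,1.1],[2.5,-9.4,-1.2],6]]
```

apply_moves:
  increments:
    - [[0.6,-0.1,1.4],[2.4,-9.4,-1.4],6]
    - [[0.6,0,1.2],[2.4,-9.4,-1.4],6]
    - [[0.6,0,1.2],[2.4,-9.4,-1.4],6]
    - [[0.6,0,1.2],[2.4,-9.4,-1.4],6]
    - [[0.6,0,1.2],[2.4,-9.4,-1.4],6]

```text
t: 30.38
eef_pos: [386.5, 195.4, 232.6]
tcp_rot: [-2.283, -0.479, 1.523]
ft_force: [-0.4, -0.2, -0.2]
opening: 0.634
```

apply_moves:
  increments:
    - [[0.6,0,1.2],[2.4,-9.4,-1.3],6]
    - [[0.6,0,1.1],[2.5,-9.4,-1.3],6]
    - [[0.6,0,1.1],[2.5,-9.4,-1.3],6]
    - [[0.5,0,1.1],[2.5,-9.4,-1.3],6]
    - [[0.5,0,1.1],[2.5,-9.4,-1.2],6]

```text
t: 31.0
eef_pos: [334.8, 221.6, 206.5]
tcp_rot: [-2.242, -0.004, 2.267]
ft_force: [-0.5, 0.3, 0.8]
opening: 0.63
```

Run:
```python
from plan import *
where()
qh,c=ik(np.array([550.5,169,340]),orient(-152,0),np.array([.19,.3,1.6,0,1.2,1.3]),True)
o=jpath([[.2,.1,2.2,.05,.75,1.25],qh],[10,5],6)
pr(o[:15])
```

```text
t 31.0 tcp [334.8 221.6 206.5] grasp [325.9 214.1 221.2] fing [ 0.475  0.401 -0.783] yaw -230.3 F [-0.5  0.3  0.8] op 59.9 q [0.22 0.05 2.49 1.61 0.29 1.15]
1 tcp [335. 233. 209.] f [ 0.44  0.43 -0.79] wr [216. 115. 424.] ang 8.7 d 1.2 q [0.21 0.05 2.46 1.45 0.34 1.16]
2 tcp [334. 241. 211.] f [ 0.39  0.45 -0.8 ] wr [227. 117. 428.] ang 8.7 d 0.8 q [0.21 0.06 2.43 1.3  0.39 1.17]
3 tcp [332. 244. 211.] f [ 0.34  0.46 -0.82] wr [239. 119. 434.] ang 8.6 d 0.4 q [0.21 0.06 2.4  1.14 0.43 1.18]
4 tcp [329. 244. 209.] f [ 0.29  0.45 -0.84] wr [250. 121. 439.] ang 8.6 d 0.3 q [0.21 0.07 2.38 0.99 0.48 1.19]
5 tcp [326. 238. 207.] f [ 0.24  0.43 -0.87] wr [262. 123. 444.] ang 8.5 d 0.7 q [0.21 0.07 2.35 0.83 0.52 1.2 ]
6 tcp [324. 228. 204.] f [ 0.19  0.38 -0.9 ] wr [273. 124. 450.] ang 8.5 d 1.1 q [0.21 0.08 2.32 0.67 0.57 1.21]
7 tcp [324. 213. 202.] f [ 0.15  0.32 -0.94] wr [284. 126. 456.] ang 8.5 d 1.5 q [0.2  0.08 2.29 0.52 0.61 1.22]
8 tcp [326. 194. 200.] f [ 0.11  0.24 -0.96] wr [295. 128. 462.] ang 8.5 d 1.9 q [0.2  0.09 2.26 0.36 0.66 1.23]
9 tcp [331. 171. 201.] f [ 0.09  0.15 -
[... 592 characters left out ...]
3.] ang 1.2 d 4.9 q [0.19 0.28 1.64 0.01 1.21 1.26]
15 tcp [550. 169. 340.] f [ 0.  0. -1.] wr [550. 169. 612.] ang 1.2 d 4.6 q [ 0.18  0.32  1.5  -0.    1.32  1.27]
[[[0.9,0.2,-0.7],[0.3,-8.2,-2.9],6],[[0.6,0.2,-0.5],[0.8,-8.2,-2.8],6],[[0.4,0.1,-0.2],[1.4,-8.0,-2.8],6],[[0.3,-0.0,0.2],[1.9,-7.9,-2.8],6],[[0.1,-0.1,0.6],[2.5,-7.7,-2.8],6]]
[[[0.1,-0.2,1.0],[3.0,-7.4,-2.8],6],[[0.0,-0.3,1.5],[3.6,-7.2,-2.9],6],[[0.1,-0.5,1.9],[4.1,-6.9,-2.9],6],[[0.1,-0.6,2.3],[4.6,-6.5,-3.0],6],[[0.2,-0.7,2.7],[5.1,-6.1,-3.0],6]]
[[[-4.9,-2.0,1.6],[-0.1,-0.2,-1.1],6],[[-4.5,-2.3,1.6],[0.0,-0.1,-1.1],6],[[-4.1,-2.5,1.6],[0.1,-0.0,-1.1],6],[[-3.7,-2.7,1.5],[0.2,0.1,-1.1],6],[[-3.3,-2.9,1.5],[0.2,0.2,-1.2],6]]
```

apply_moves:
  increments:
    - [[0.9,0.2,-0.7],[0.3,-8.2,-2.9],6]
    - [[0.6,0.2,-0.5],[0.8,-8.2,-2.8],6]
    - [[0.4,0.1,-0.2],[1.4,-8.0,-2.8],6]
    - [[0.3,0,0.2],[1.9,-7.9,-2.8],6]
    - [[0.1,-0.1,0.6],[2.5,-7.7,-2.8],6]

```text
t: 31.62
eef_pos: [321.9, 239.8, 208.2]
tcp_rot: [-2.037, 0.199, 3.012]
ft_force: [0.5, 0.3, -0.1]
opening: 0.629
```

apply_moves:
  increments:
    - [[0.1,-0.2,1.0],[3.0,-7.4,-2.8],6]
    - [[0,-0.3,1.5],[3.6,-7.2,-2.9],6]
    - [[0.1,-0.5,1.9],[4.1,-6.9,-2.9],6]
    - [[0.1,-0.6,2.3],[4.6,-6.5,-3.0],6]
    - [[0.2,-0.7,2.7],[5.1,-6.1,-3.0],6]

```text
t: 32.25
eef_pos: [335.7, 144.1, 209.0]
tcp_rot: [-1.553, 0.096, -2.607]
ft_force: [0.1, -0.6, -0.6]
opening: 0.631
```

Run:
```python
from plan import *
where()
for cam in("side","top"):
    p=read_camera(cam)
    for t in["parcel","parcel_label","door_edge","door_pull"]:
        for d in nets.mark_of(p,t)[:2]:w=cam2w(p,d["point"]);print(cam,t,round(d["confidence"],2),w.round(),w2L(w).round())
rows([([370,150,320],-152,0,4),([550,169,320],-152,0,6)],6)
```

```text
t 32.25 tcp [335.7 144.1 209. ] grasp [333.9 143.5 227.7] fing [ 0.092  0.033 -0.995] yaw -149.5 F [ 0.1 -0.6 -0.6] op 60.0 q [0.21 0.09 2.2  0.02 0.76 1.24]
side parcel 0.66 [701. 189.  -0.] [-260.  331.]
side parcel 0.56 [ 584. -174.   24.] [-66.   3.]
side parcel_label 0.9 [ 548. -138.   60.] [-117.   -1.]
side parcel_label 0.77 [762. 188.  31.] [-219.  375.]
side door_edge 0.58 [496. 190.  17.] [-397.  178.]
side door_pull 0.69 [557. 168. 250.] [-340.  209.]
top parcel 0.85 [ 584. -171.   23.] [-68.   4.]
top parcel 0.62 [707. 190.  -0.] [-257.  336.]
top parcel_label 0.85 [ 550. -134.   62.] [-118.    4.]
top parcel_label 0.63 [756. 190.  33.] [-224.  372.]
top door_edge 0.76 [493. 197.  25.] [-404.  180.]
top door_pull 0.64 [554. 168. 252.] [-342.  207.]
top door_pull 0.16 [491. 191.  23.] [-401.  174.]
[[[-1.1,-2.7,0.4],[-0.2,0.6,-1.4],6],[[-1.0,-2.7,0.3],[-0.2,0.6,-1.4],6],[[-0.9,-2.7,0.3],[-0.2,0.6,-1.4],6],[[-0.9,-2.8,0.3],[-0.2,0.6,-1.4],6],[[-2.8,0.0,1.1],[0.0,0.0,0.0],6]]
[[[-2.8,0.0,1.1],[0.0,0.0,0.0],6],[[-2.8,0.0,1.1],[-0.0,0.0,-0.0],6],[[-2.8,0.0,1.1],[0.0,0.0,0.0],6],[[-2.8,0.0,1.1],[0.0,0.0,0.0],6],[[-2.8,0.0,1.1],[0.0,0.0,0.0],6]]
```

apply_moves:
  increments:
    - [[-1.1,-2.7,0.4],[-0.2,0.6,-1.4],6]
    - [[-1.0,-2.8,0.3],[-0.2,0.6,-1.4],6]
    - [[-0.9,-2.8,0.3],[-0.2,0.6,-1.4],6]
    - [[-0.9,-2.9,0.3],[-0.2,0.6,-1.4],6]
    - [[-2.8,0,1.1],[0,0,0],6]

```text
t: 33.38
eef_pos: [399.1, 154.4, 326.0]
tcp_rot: [-1.577, -0.003, -2.656]
ft_force: [-0.2, 0.0, 0.7]
opening: 0.63
```

apply_moves:
  increments:
    - [[-2.8,0,1.1],[0,0,0],6]
    - [[-2.8,0,1.1],[0,0,0],6]
    - [[-2.8,0,1.1],[0,0,0],6]
    - [[-2.8,0,1.1],[0,0,0],6]
    - [[-2.8,0,1.1],[0,0,0],6]

```text
t: 34.0
eef_pos: [552.8, 172.6, 324.6]
tcp_rot: [-1.58, -0.002, -2.657]
ft_force: [-0.5, 0.1, 0.6]
opening: 0.628
```

Run:
```python
from plan import *
where()
rows([([552,168.5,300],-152,0,2),([552,168.5,228],-152,0,8)],6)
```

```text
t 34.0 tcp [552.8 172.6 324.6] grasp [552.9 172.5 343.4] fing [-0.007  0.007 -1.   ] yaw -152.2 F [-0.5  0.1  0.6] op 59.7 q [0.18 0.34 1.51 0.01 1.3  1.27]
[[[0.1,1.2,0.2],[0.3,-0.1,0.1],6],[[0.1,1.2,0.2],[0.3,-0.1,0.1],6],[[0.0,0.9,-0.0],[0.0,0.0,0.0],6],[[0.0,0.9,-0.0],[0.0,0.0,0.0],6],[[0.0,0.9,-0.0],[0.0,0.0,0.0],6]]
[[[0.0,0.9,-0.0],[0.0,0.0,0.0],6],[[0.0,0.9,-0.0],[0.0,0.0,0.0],6],[[0.0,0.9,-0.0],[-0.0,0.0,-0.0],6],[[0.0,0.9,-0.0],[0.0,0.0,0.0],6],[[0.0,0.9,-0.0],[0.0,0.0,0.0],6]]
```

apply_moves:
  increments:
    - [[0.1,1.2,0.2],[0.3,0,0],6]
    - [[0.1,1.2,0.2],[0.3,0,0],6]
    - [[0,1.2,0],[0,0,0],6]
    - [[0,1.2,0],[0,0,0],6]
    - [[0,1.2,0],[0,0,0],6]

```text
t: 34.62
eef_pos: [551.4, 168.2, 260.1]
tcp_rot: [-1.571, -0.003, -2.657]
ft_force: [0.1, -0.0, 0.6]
opening: 0.628
```

apply_moves:
  increments:
    - [[0,1.1,0],[0,0,0],6]
    - [[0,1.1,0],[0,0,0],6]
    - [[0,0.8,0],[0,0,0],6]
    - [[0,0,0],[0,0,0],0]
    - [[0,0,0],[0,0,0],0]

```text
t: 35.25
eef_pos: [551.0, 168.2, 227.4]
tcp_rot: [-1.572, -0.004, -2.657]
ft_force: [-0.1, -0.4, 0.5]
opening: 0.478
```

apply_moves:
  increments:
    - [[0,0,0],[0,0,0],0]
    - [[0,0,0],[0,0,0],0]
    - [[0,0,0],[0,0,0],0]
    - [[0,0,0],[0,0,0],0]
    - [[0,0,0],[0,0,0],0]

```text
t: 35.88
eef_pos: [551.4, 168.2, 228.3]
tcp_rot: [-1.571, -0.003, -2.657]
ft_force: [-0.4, 0.4, 0.7]
opening: 0.122
```

Run:
```python
from plan import *
where()
H=np.array([610,-26.5]);v=pose()[0][:2]-H; print(np.linalg.norm(v),"door yaw",np.degrees(np.arctan2(v[1],v[0]))+101.6-360)
arc(H,[-4,-6,-7,-7,-7],0)
```

```text
t 35.88 tcp [551.4 168.2 228.3] grasp [551.4 168.2 247.1] fing [-0.002 -0.001 -1.   ] yaw -152.2 F [-0.4  0.4  0.7] op 11.6 q [ 0.18  0.41  1.66 -0.    1.07  1.27]
203.2887423718693 door yaw -151.64219996491457
[[[1.4,0.0,-0.22],[0,-4,0],0],[[2.11,0.01,-0.3],[0,-6,0],0],[[2.46,0.01,-0.32],[0,-7,0],0],[[2.46,0.01,-0.32],[0,-7,0],0],[[2.46,0.01,-0.32],[0,-7,0],0]]
```

apply_moves:
  increments:
    - [[1.4,0,-0.22],[0,-4,0],0]
    - [[2.1,0,-0.3],[0,-6,0],0]
    - [[2.45,0,-0.32],[0,-7,0],0]
    - [[2.45,0,-0.32],[0,-7,0],0]
    - [[2.45,0,-0.32],[0,-7,0],0]

```text
t: 36.5
eef_pos: [459.5, 109.6, 228.2]
tcp_rot: [-1.57, 0.0, -2.099]
ft_force: [6.9, -4.4, -4.1]
opening: 0.123
```

Run:
```python
from plan import *
where()
H=np.array([610,-26.5]);v=pose()[0][:2]-H; print(np.linalg.norm(v),"door yaw",np.degrees(np.arctan2(v[1],v[0]))+101.6-360)
arc(H,[-7,-7,-7,-7,-7],0)
```

```text
t 36.5 tcp [459.5 109.6 228.2] grasp [459.5 109.6 247. ] fing [ 0.001 -0.    -1.   ] yaw -120.3 F [ 6.9 -4.4 -4.1] op 11.7 q [ 0.09  0.26  1.9  -0.    0.98  0.62]
202.91107353016096 door yaw -120.52630660698637
[[[2.45,-0.0,-0.36],[0,-7,0],0],[[2.45,-0.0,-0.36],[0,-7,0],0],[[2.45,-0.0,-0.36],[0,-7,0],0],[[2.45,-0.0,-0.36],[0,-7,0],0],[[2.45,-0.0,-0.36],[0,-7,0],0]]
```

apply_moves:
  increments:
    - [[2.45,0,-0.36],[0,-7,0],0]
    - [[2.45,0,-0.36],[0,-7,0],0]
    - [[2.45,0,-0.36],[0,-7,0],0]
    - [[2.45,0,-0.36],[0,-7,0],0]
    - [[2.45,0,-0.36],[0,-7,0],0]

```text
t: 37.12
eef_pos: [408.7, -4.4, 228.3]
tcp_rot: [-1.565, -0.001, -1.468]
ft_force: [9.7, 0.1, -10.3]
opening: 0.119
```

Run:
```python
from plan import *
where()
H=np.array([610,-26.5]);v=pose()[0][:2]-H; print(np.linalg.norm(v),"door yaw",(np.degrees(np.arctan2(v[1],v[0]))+101.6)%360-360)
arc(H,[-5,-5,-4,-4,-3],0)
```

```text
t 37.12 tcp [408.7  -4.4 228.3] grasp [408.6  -4.4 247.1] fing [ 0.006 -0.    -1.   ] yaw -84.1 F [  9.7   0.1 -10.3] op 11.3 q [-0.17  0.16  2.04  0.    0.94 -0.28]
202.51911712647743 door yaw -84.65703225728868
[[[1.74,-0.0,-0.3],[0,-5,0],0],[[1.74,-0.0,-0.3],[0,-5,0],0],[[1.39,-0.0,-0.25],[0,-4,0],0],[[1.39,-0.0,-0.25],[0,-4,0],0],[[1.04,-0.0,-0.2],[0,-3,0],0]]
```

apply_moves:
  increments:
    - [[2.1,0,-0.36],[0,-6,0],0]
    - [[1.75,0,-0.3],[0,-5,0],0]
    - [[1.75,0,-0.3],[0,-5,0],0]
    - [[1.4,0,-0.25],[0,-4,0],0]
    - [[1.05,0,-0.2],[0,-3,0],0]

```text
t: 37.75
eef_pos: [417.1, -88.1, 228.2]
tcp_rot: [-1.561, -0.003, -1.056]
ft_force: [4.4, 2.2, -3.1]
opening: 0.122
```

Run:
```python
from plan import *
where()
H=np.array([610,-26.5]);v=pose()[0][:2]-H; print(np.linalg.norm(v),"door yaw",(np.degrees(np.arctan2(v[1],v[0]))+101.6)%360-360)
arc(H,[-3,-3,-2,-1,-1],0)
```

```text
t 37.75 tcp [417.1 -88.1 228.2] grasp [417.  -88.1 247. ] fing [ 0.01   0.002 -1.   ] yaw -60.5 F [ 4.4  2.2 -3.1] op 11.6 q [-0.37  0.19  2.    0.01  0.94 -0.88]
202.45244676749638 door yaw -60.69198997334536
[[[1.04,0.0,-0.19],[0,-3,0],0],[[1.04,0.0,-0.19],[0,-3,0],0],[[0.69,0.0,-0.13],[0,-2,0],0],[[0.35,0.0,-0.07],[0,-1,0],0],[[0.35,0.0,-0.07],[0,-1,0],0]]
```

apply_moves:
  increments:
    - [[1.05,0,-0.19],[0,-3,0],0]
    - [[1.05,0,-0.19],[0,-3,0],0]
    - [[0.7,0,-0.13],[0,-2,0],0]
    - [[0.35,0,-0.07],[0,-1,0],0]
    - [[0.35,0,-0.07],[0,-1,0],0]

```text
t: 38.38
eef_pos: [431.2, -121.5, 228.2]
tcp_rot: [-1.561, -0.003, -0.877]
ft_force: [1.1, 1.7, -1.2]
opening: 0.12
```

Run:
```python
from plan import *
where()
H=np.array([610,-26.5]);v=pose()[0][:2]-H; print(np.linalg.norm(v),"door yaw",(np.degrees(np.arctan2(v[1],v[0]))+101.6)%360-360)
```

```text
t 38.38 tcp [ 431.2 -121.5  228.2] grasp [ 431.  -121.6  247. ] fing [ 0.009  0.004 -1.   ] yaw -50.3 F [ 1.1  1.7 -1.2] op 11.4 q [-0.43  0.22  1.96  0.01  0.96 -1.13]
202.48203418575616 door yaw -50.41436495226799
```

Near shut now. I'll push on in small steps until the stop is felt.

apply_moves:
  increments:
    - [[0.3,0,-0.06],[0,-0.8,0],0]
    - [[0.3,0,-0.06],[0,-0.8,0],0]
    - [[0.2,0,-0.04],[0,-0.5,0],0]
    - [[0,0,0],[0,0,0],0]
    - [[0,0,0],[0,0,0],0]

```text
t: 39.0
eef_pos: [435.3, -129.0, 228.3]
tcp_rot: [-1.562, -0.004, -0.838]
ft_force: [-0.9, 1.2, -0.7]
opening: 0.117
```

Run:
```python
from plan import *
where()
H=np.array([610,-26.5]);v=pose()[0][:2]-H; print(np.linalg.norm(v),"door yaw",(np.degrees(np.arctan2(v[1],v[0]))+101.6)%360-360)
```

```text
t 39.0 tcp [ 435.3 -129.   228.3] grasp [ 435.2 -129.   247.1] fing [ 0.009  0.003 -1.   ] yaw -48.0 F [-0.9  1.2 -0.7] op 11.1 q [-0.44  0.23  1.94  0.01  0.96 -1.18]
202.51130410510245 door yaw -48.00400697817781
```

apply_moves:
  increments:
    - [[0.25,0,-0.05],[0,-0.7,0],0]
    - [[0.25,0,-0.05],[0,-0.7,0],0]
    - [[0.15,0,-0.03],[0,-0.3,0],0]
    - [[0,0,0],[0,0,0],0]
    - [[0,0,0],[0,0,0],0]

```text
t: 39.62
eef_pos: [435.9, -129.8, 228.2]
tcp_rot: [-1.559, 0.008, -0.807]
ft_force: [-0.9, 0.6, -1.2]
opening: 0.124
```

Run:
```python
from plan import *
where()
H=np.array([610,-26.5]);v=pose()[0][:2]-H; print(np.linalg.norm(v),"door yaw",(np.degrees(np.arctan2(v[1],v[0]))+101.6)%360-360)
for cam in("side","top"):
    p=read_camera(cam); save(p,cam+"8.png")
    for t in["door_edge","locker_mouth","locker","door_hinge"]:
        for d in nets.mark_of(p,t)[:1]:w=cam2w(p,d["point"]);print(cam,t,round(d["confidence"],2),w.round())
a=cv2.imread("pics/side8.png")[80:200,280:440];b=cv2.imread("pics/top8.png")[140:260,330:490]
cv2.imwrite("pics/c8.png",cv2.resize(np.hstack([a,b]),None,fx=2.5,fy=2.5,interpolation=2))
```

```text
t 39.62 tcp [ 435.9 -129.8  228.2] grasp [ 435.9 -130.1  247. ] fing [ 0.003  0.013 -1.   ] yaw -46.2 F [-0.9  0.6 -1.2] op 11.8 q [-0.44  0.23  1.94  0.02  0.97 -1.22]
202.4385270275419 door yaw -47.70170412666289
side door_edge 0.69 [ 426. -189.   18.]
side locker_mouth 0.96 [ 526. -112.   25.]
side locker 0.97 [ 626. -226.   -1.]
side door_hinge 0.94 [608. -24.  23.]
top locker_mouth 0.81 [ 524. -114.   21.]
top locker 0.57 [ 628. -222.    3.]
top door_hinge 0.86 [609. -25.  22.]
```

View pics/c8.png

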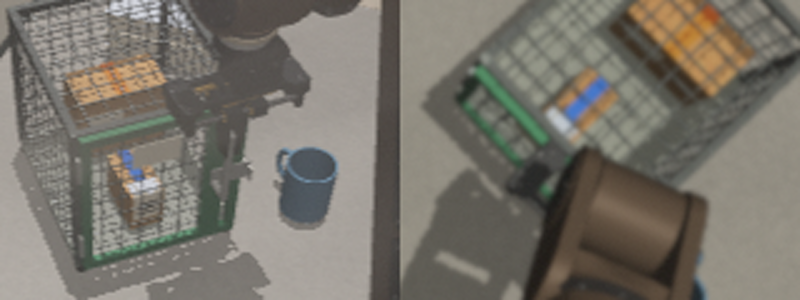

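The side crop shows the parcel behind the shut green door, label end towards it at (145,185). The last push gained only 1 mm of the 6.5 mm commanded, so the door is on its stop. Release and lift away.

apply_moves:
  increments:
    - [[0,0,0],[0,0,0],6]
    - [[0,0,0],[0,0,0],6]
    - [[0,0,0],[0,0,0],6]
    - [[0,0,0],[0,0,0],6]
    - [[0,-1.0,0],[0,0,0],6]

```text
t: 40.75
eef_pos: [436.1, -130.2, 238.4]
tcp_rot: [-1.56, 0.008, -0.807]
ft_force: [-0.3, 0.0, 0.6]
opening: 0.588
```

apply_moves:
  increments:
    - [[0,-2.0,0],[0,0,0],6]
    - [[0,-3,0],[0,0,0],6]
    - [[0,-3,0],[0,0,0],6]
    - [[0,-3,0],[0,0,0],6]
    - [[-5,0,0],[0,0,0],6]

```text
t: 41.38
eef_pos: [401.8, -96.3, 355.6]
tcp_rot: [-1.559, 0.006, -0.808]
ft_force: [-0.7, 0.3, -0.5]
opening: 0.629
```

apply_moves:
  increments:
    - [[-6,0,3],[0,0,0],6]
    - [[-6,0,3],[0,0,0],6]
    - [[-6,0,3],[0,0,0],6]
    - [[0,0,0],[0,0,0],6]
    - [[0,0,0],[0,0,0],6]

```text
t: 42.0
eef_pos: [343.0, 88.3, 361.3]
tcp_rot: [-1.554, 0.001, -0.806]
ft_force: [0.3, -0.6, 0.3]
opening: 0.632
```

Run:
```python
from plan import *
where()
for cam in("side","top"):
    p=read_camera(cam); save(p,cam+"9.png")
    for t in["door_edge","door_pull","locker","door_hinge","parcel","parcel_label","stored_carton","mug"]:
        for d in nets.mark_of(p,t)[:2]:w=cam2w(p,d["point"]);print(cam,t,round(d["confidence"],2),w.round(),w2L(w).round())
a=cv2.imread("pics/side9.png")[80:200,280:440];b=cv2.imread("pics/top9.png")[140:260,330:490]
cv2.imwrite("pics/c9.png",cv2.resize(np.hstack([a,b]),None,fx=2.5,fy=2.5,interpolation=2))
```

```text
t 42.0 tcp [343.   88.3 361.3] grasp [342.8  88.  380.1] fing [ 0.011  0.013 -1.   ] yaw -46.2 F [ 0.3 -0.6  0.3] op 60.1 q [ 0.06 -0.07  1.91  0.01  1.29 -0.71]
side door_edge 0.79 [ 429. -186.   15.] [-160. -122.]
side door_pull 0.92 [ 435. -126.  251.] [-200.  -78.]
side door_pull 0.54 [641. 402.  -0.] [-459.  427.]
side locker 0.87 [ 626. -224.   -1.] [-1.  1.]
side locker 0.61 [641. 400.   1.] [-458.  425.]
side door_hinge 0.8 [608. -26.  24.] [-161.  118.]
side parcel 0.97 [ 583. -172.   25.] [-68.   3.]
side parcel 0.8 [704. 188.  -2.] [-257.  332.]
side parcel_label 0.9 [762. 187.  34.] [-219.  375.]
side parcel_label 0.82 [ 547. -141.   59.] [-115.   -4.]
side stored_carton 0.82 [ 677. -320.   22.] [105. -24.]
side mug 0.54 [ 340. -293.   -3.] [-139. -259.]
top door_edge 0.72 [ 423. -185.   23.] [-164. -126.]
top door_pull 0.58 [ 432. -129.  249.] [-200.  -81.]
top locker 0.81 [ 628. -225.    2.] [1. 2.]
top locker 0.74 [ 432. -131.  247.] [-199.  -83.]
top door_hinge 0.61 [609. -21.  22.] [-164.  122.]
top parcel 0.95 [ 584. -172.   25.] [-67.   4.]
top parcel 0.82 [708. 189.  -2.] [-256.  336.]
top parcel_label 0.8 [755. 192.  35.] [-227.  372.]
top parcel_label 0.63 [ 549. -134.   62.] [-119.    2.]
top stored_carton 0.9 [ 671. -313.   28.] [ 96. -24.]
top mug 0.61 [ 333. -286.    4.] [-149. -260.]
```

View pics/c9.png

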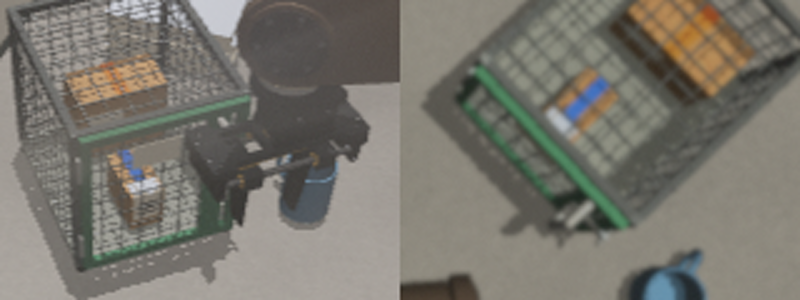

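The door is parallel to the locker front: top crop shows it from (478,68) to (628,225), with its edge at locker (-162,-124) against (-158,-122) when shut. The parcel stands straight inside and the arm is clear of everything.

```bash
python3 -c "
from h import *
env.job_done(); where()"
```

```text
the job is handed in; nothing more can be done
the job is handed in; nothing more can be done
```

The door was opened by its handle to about 103°, the parcel was set down inside, and the door was swung shut by its handle. I handed the job in at about 42 s; no verdict comes back, so what follows is from my own last checks.

- **Parcel:** It stands upright on the locker floor at locker x ≈ -67 mm, y ≈ +3 mm. The label end faces the door at x ≈ -117 mm, pointing within a few degrees of straight.
- **Door:** The handle and free edge are within about 5 mm of their shut positions, and the last push met the stop. That stop was at a yaw of about -47.7°, slightly outside the stated -66 to -49° range. The networks' points for the locker also give about -48°, so I take the door as shut.
- **Other things:** The mug is where it was, and so is the carton within the networks' few-mm error (the side view gave it about 5 mm off, the top view unchanged). I did not re-measure the tape roll or scanner, but nothing was carried low near them. The arm ended clear of everything.

**Joint limit:** The direct carrying route ran into the wrist's j4 range limit. The robot stopped there, rising and tilting the parcel about 5° instead of following the route. I then carried the parcel, still gripped and nearly upright, through a full turn over clear bench to reach the locker pose. Joint 4 also reached its upper limit (4.28) during the retreat from the locker.

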